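Erect the folding cradle tray and lay the stone balusters in its notches

ROBOT

A 6-joint arm with a two-finger parallel gripper is mounted at the origin on the work surface. World frame = base frame: x ahead of the robot, y to its left, z up, the work surface at z = 0. Lengths are in m, angles in rad, forces in N, time in s.
With the tool pointing down it reaches from about 0.275 to 0.725 m from the base axis. Payload 5.6 kg.
Tool frame: the origin (TCP) lies midway between the tips of the shut fingers; the grasp point (between the pads) lies 19 mm behind it (ctrl.tcp_to_grasp is the z of the grasp point in the tool frame, in m); z points along the fingers, y is the line along which they close (so a half turn about z gives the same grasp; the last joint's range is limited). The gripper opens to 85 mm and grips with 20 to 120 N. Pads are 22 mm wide; open, the fingers measure 114 mm over their backs; the gripper's body (76 mm by 85 mm) begins 54 mm behind the grasp point. The pads swing forward as they close: fully open they stand 13 mm farther back than shut.
Start: joints at [-0.882, 0.255, 0.108, 0, -1.424, -0.285], TCP at [0.216, -0.506, 0.231] pointing down, gripper open.
Joint ranges: [-2.95, 2.95], [-1.21, 1.97], [-1.09, 1.5], [-2.87, 1.71], [-2.94, -0.07], [-3.05, 3.05]. Speed limits (rad/s): [2.57, 2.57, 3.14, 3.14, 3.14, 3.14].

INTERFACE

Orientations are given as a unit quaternion [w, x, y, z].
In Python, from plant import status, viewer, ticket, ctrl gives the robot as it stands. The module is installed in compiled form; this text tells all that it offers.
- The arm moves only by the tool servo_tool, never from a script. Its argument "targets" is a list of rows, each a list of 2 entries, a list of its own where there are three numbers: the shift along the tool's x, y, z in m, then the turn, a rotation vector about the tool's x, y, z in rad. A call has exactly 5 rows; each row shifts and turns the commanded pose from where the row before left it, along the tool's axes as they then stand; what a row does not reach is not made up. A row lasts 1/8 s, in which the tool goes at most 62.5 mm and 10.7 degrees, less where a joint would pass 70% of its speed; a pose out of reach is approached as far as the arm can. A call is refused whole if a number of a shift passes 0.0625 or a number of a turn 0.188, either way. A call with a gripper value outside its range is refused whole. "jaw" is the finger opening in m, from 0 to 0.0854, set as the call begins (left out, the last holds). The fingers move at their own pace and stop on an object; the grip force is fixed at half the most. Time passes only in rows, so rows that do not move let the fingers close, or fill a call up. It gives the time, the measured TCP pose, the force, the opening and the grip force at its end, in the units of the state.
- status.sense(): the state, without advancing time (a new reading comes with each control period).
- viewer.get_image(name): name is "side" or "top"; returns the picture (400x640x3 uint8, blue, green, red); there is no depth.
- viewer.calibration(name): a dict with "fx", "fy", "cx", "cy" (pixels), "world_from_camera" (4x4, takes a point from camera to world coordinates). Camera axes: x right, y down, z forward; pixel columns grow to the right and rows downward; lengths in m; the calibration is good to about 2 mm. A picture is of the moment at which its call begins. calibration takes no time and is no camera call.
- ticket.close_job(): hands the job in; it is judged then, once.
The state is a dict: "clock": time; "qpos": joint angles; "joint_vel": joint speeds; "effort": joint torques, N m; "tool_pos": TCP position; "orientation": TCP orientation; "wrist_force": force on the tool from outside, world axes, zero at the start; "moment": the same for the moment, N m; "opening": opening from 0.0 (shut) to 1.0 (fully open); "finger_force": force on a finger pad.
Only numpy, scipy, OpenCV 4.12 (cv2) and the standard library are available. Lean on these libraries where they do the work, as an engineer would, in place of code of your own. Each camera call takes 0.05 s, during which the arm holds its last target. There are 200 camera calls.

TASK

Put up the folding plywood tray: raise its two notched long sides and its two plain ends fully upright so that it makes an open box. Lay every stone baluster that is on the bench mat across the tray, each with its two necks down in a pair of opposite notches so that it rests level, and leave all four panels standing; do not disturb the finished stone figure.

Things in the scene. Friction and masses are not known exactly. Their poses are not given: they have to be found in the camera images.
- tray: Folding plywood tray fixed to the bench, laid open: base board 94 mm (tray x) by 294 mm (tray y), 12 mm thick, with a hinged panel 55 mm high and 8 mm thick along each edge, lying outward (origin: centre of the board's underside, z up). Upright, the panels stand on the board, outer faces flush with its edges, and make an open box. The long sides' top edges have four V notches each, 66 mm apart.
- mat: Flat black rubber bench mat, fixed, 360 by 190 by 5 mm, on which the balusters lie; origin at the centre of its underside.
- figure: Finished carved stone figure standing on a 90 mm square foot, 190 mm tall, 1.3 kg; not to be disturbed. Origin at the centre of its underside, z up.
- side_near (a joint): Hinge of the notched long side on the tray's -x edge, nearer the robot: 0 lying flat outward, 1.571 upright against its stop. Hinge line through tray (-0.047, 0, 0.012), along tray y (m). The panel (120 g) has a stiff hinge: it stays wherever it is left and takes about 3 N at the tab to turn.
- tab_near (a point): Centre of the blue tab in the middle of the free edge of the notched long side on the tray's -x edge, nearer the robot; 67.5 mm from the hinge line. The tab is 24 mm wide (along the hinge), 8 mm thick and sticks out 25 mm beyond the edge in the panel's plane. Gripped across its width it can turn between the finger pads as the panel swings up.
- side_far (a joint): Hinge of the notched long side on the tray's +x edge, farther from the robot: 0 lying flat outward, 1.571 upright against its stop. Hinge line through tray (0.047, 0, 0.012), along tray y (m). The panel (120 g) has a stiff hinge: it stays wherever it is left and takes about 3 N at the tab to turn.
- tab_far (a point): Centre of the blue tab in the middle of the free edge of the notched long side on the tray's +x edge, farther from the robot; 67.5 mm from the hinge line. The tab is 24 mm wide (along the hinge), 8 mm thick and sticks out 25 mm beyond the edge in the panel's plane. Gripped across its width it can turn between the finger pads as the panel swings up.
- end_left (a joint): Hinge of the plain end on the tray's +y edge, at the robot's left: 0 lying flat outward, 1.571 upright against its stop. Hinge line through tray (0, 0.147, 0.012), along tray x (m). The panel (120 g) has a stiff hinge: it stays wherever it is left and takes about 3 N at the tab to turn.
- tab_left (a point): Centre of the blue tab in the middle of the free edge of the plain end on the tray's +y edge, at the robot's left; 67.5 mm from the hinge line. The tab is 24 mm wide (along the hinge), 8 mm thick and sticks out 25 mm beyond the edge in the panel's plane. Gripped across its width it can turn between the finger pads as the panel swings up.
- end_right (a joint): Hinge of the plain end on the tray's -y edge, at the robot's right: 0 lying flat outward, 1.571 upright against its stop. Hinge line through tray (0, -0.147, 0.012), along tray x (m). The panel (120 g) has a stiff hinge: it stays wherever it is left and takes about 3 N at the tab to turn.
- tab_right (a point): Centre of the blue tab in the middle of the free edge of the plain end on the tray's -y edge, at the robot's right; 67.5 mm from the hinge line. The tab is 24 mm wide (along the hinge), 8 mm thick and sticks out 25 mm beyond the edge in the panel's plane. Gripped across its width it can turn between the finger pads as the panel swings up.
- notch0 (a point): Midway between the two long sides at one of the four pairs of facing notches (tray y = -0.099 m), 67 mm above the bench: where the middle of a baluster lies when it rests there with both long sides upright. Axes as the tray's. Notches: 90 degree V, 28 mm wide, 14 mm deep, in the 55 mm high sides.
- baluster0: Turned stone baluster, pale grey-green, 140 mm along its own x, 0.26 kg; origin at its middle on the axis. Belly 30 mm in diameter over the middle 44 mm (grip here); 25 mm collars out to 32 mm; necks 20 mm in diameter from 32 to 54 mm; square 30 mm plinths from 54 to 70 mm. Lies with its axis 15 mm above the mat. In the tray the plinths hang outside the sides. May be absent.
- notch1 (a point): Midway between the two long sides at one of the four pairs of facing notches (tray y = -0.033 m), 67 mm above the bench: where the middle of a baluster lies when it rests there with both long sides upright. Axes as the tray's. Notches: 90 degree V, 28 mm wide, 14 mm deep, in the 55 mm high sides.
- baluster1: Turned stone baluster, pale grey-green, 140 mm along its own x, 0.26 kg; origin at its middle on the axis. Belly 30 mm in diameter over the middle 44 mm (grip here); 25 mm collars out to 32 mm; necks 20 mm in diameter from 32 to 54 mm; square 30 mm plinths from 54 to 70 mm. Lies with its axis 15 mm above the mat. In the tray the plinths hang outside the sides. May be absent.
- notch2 (a point): Midway between the two long sides at one of the four pairs of facing notches (tray y = +0.033 m), 67 mm above the bench: where the middle of a baluster lies when it rests there with both long sides upright. Axes as the tray's. Notches: 90 degree V, 28 mm wide, 14 mm deep, in the 55 mm high sides.
- baluster2: Turned stone baluster, pale grey-green, 140 mm along its own x, 0.26 kg; origin at its middle on the axis. Belly 30 mm in diameter over the middle 44 mm (grip here); 25 mm collars out to 32 mm; necks 20 mm in diameter from 32 to 54 mm; square 30 mm plinths from 54 to 70 mm. Lies with its axis 15 mm above the mat. In the tray the plinths hang outside the sides. May be absent.
- notch3 (a point): Midway between the two long sides at one of the four pairs of facing notches (tray y = +0.099 m), 67 mm above the bench: where the middle of a baluster lies when it rests there with both long sides upright. Axes as the tray's. Notches: 90 degree V, 28 mm wide, 14 mm deep, in the 55 mm high sides.
- baluster3: Turned stone baluster, pale grey-green, 140 mm along its own x, 0.26 kg; origin at its middle on the axis. Belly 30 mm in diameter over the middle 44 mm (grip here); 25 mm collars out to 32 mm; necks 20 mm in diameter from 32 to 54 mm; square 30 mm plinths from 54 to 70 mm. Lies with its axis 15 mm above the mat. In the tray the plinths hang outside the sides. May be absent.
There are look-alikes about, which are no part of the job. Leave any yellow look-alike of the baluster0 alone.

How it is judged:
By the outcome, as a careful person would: the job done as asked, in the order asked, and still so for the second after the job is handed in, with the robot touching nothing.
Of baluster0, baluster1, baluster2, baluster3 only 2 to 4 are there at a start; the rules pass over those that are not, and their reading is None.
At some moment in a run one of baluster0, baluster3 may be knocked a few centimetres aside while the robot is not near it.
Once in a run the grip may slacken for a moment while it holds something.
It also fails if it takes over 210 s, if anything falls off the work surface, if the arm or the gripper's body presses on something with over 40 N, if the wrist force passes 120 N, or if a joint passes its speed limit or range.

## Working session

There is one attempt and no reset: what is moved stays moved. The work goes in short steps, Python scripts to look and compute and a tool call to move; the robot and the scene stay as the last step left them, time stands still between calls to the robot, and variables do not carry over. Pictures are saved under pics/ and viewed, at most 14 in all, crops included, and the job is handed in when it is done.

Besides the shell and the picture viewer there is one more tool, called after "Emit:" by a JSON object that holds its "op" and its "data". servo_tool: Moves the arm, as the interface text tells. Its arguments: {"type":"object","properties":{"targets":{"type":"array"},"jaw":{"type":"number"}},"required":["targets"]}

```bash
mkdir -p pics
python3 - <<'E'
from plant import status, viewer, ticket, ctrl
import cv2,numpy as np
for n in ("side","top"):
    im=viewer.get_image(n); cv2.imwrite(f"pics/{n}0.png",im)
    c=viewer.calibration(n); print(n,{k:(np.round(v,4).tolist()) for k,v in c.items()})
s=status.sense(); print({k:np.round(v,4).tolist() for k,v in s.items()}, ctrl.tcp_to_grasp)
E
```

```text
side {'fx': 482.9377, 'fy': 482.9377, 'cx': 319.3365, 'cy': 190.2516, 'world_from_camera': [[0.7902, -0.404, 0.4608, -0.1964], [-0.6125, -0.4975, 0.6143, -0.8663], [-0.0189, -0.7677, -0.6406, 1.0147], [0.0, 0.0, 0.0, 1.0]]}
top {'fx': 457.156, 'fy': 457.156, 'cx': 323.0284, 'cy': 197.468, 'world_from_camera': [[0.0226, -0.9721, 0.2336, 0.1703], [-0.9997, -0.0227, 0.0023, 0.0336], [0.003, -0.2336, -0.9723, 1.4559], [0.0, 0.0, 0.0, 1.0]]}
{'clock': 0.1, 'qpos': [-0.8824, 0.2557, 0.1071, -0.0004, -1.4239, -0.2846], 'joint_vel': [-0.0023, -0.0002, 0.002, -0.0004, 0.0009, 0.0013], 'effort': [-0.0034, -38.7606, 23.8471, 5.3779, -0.0038, 0.0], 'tool_pos': [0.216, -0.5053, 0.2305], 'orientation': [-0.0002, -0.2005, 0.9797, 0.0008], 'wrist_force': [0.4579, -0.0015, 0.0253], 'moment': [-0.0102, -0.0113, -0.0465], 'finger_force': 0.0, 'opening': 1.0003} -0.0187
```

View pics/side0.png

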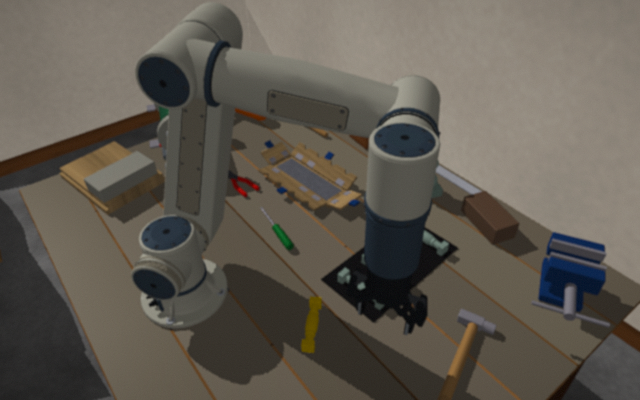

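View pics/top0.png

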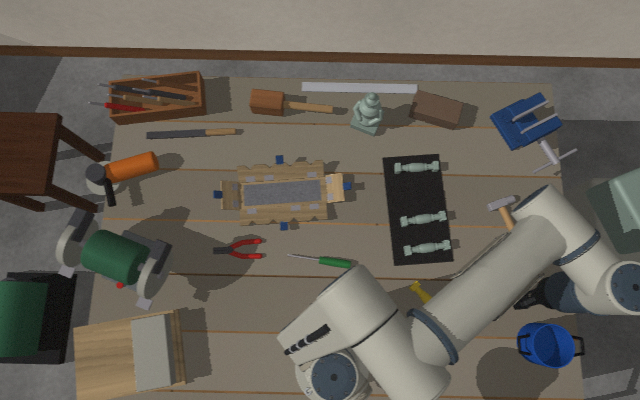

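```bash
cat > h.py <<'E'
import numpy as np, cv2
from plant import viewer, status
def ray(n,u,v):
    c=viewer.calibration(n); T=np.array(c["world_from_camera"])
    d=T[:3,:3]@np.array([(u-c["cx"])/c["fx"],(v-c["cy"])/c["fy"],1.]); return T[:3,3],d/np.linalg.norm(d)
def plane(n,u,v,z):
    o,d=ray(n,u,v); return o+d*(z-o[2])/d[2]
def tri(a,b):  # pixels in top, side -> point, miss distance
    o1,d1=ray("top",*a); o2,d2=ray("side",*b)
    s=np.linalg.lstsq(np.c_[d1,-d2],o2-o1,rcond=None)[0]
    p,q=o1+d1*s[0],o2+d2*s[1]; return (p+q)/2,np.linalg.norm(p-q)
def proj(n,P):
    c=viewer.calibration(n); T=np.linalg.inv(np.array(c["world_from_camera"])); p=T[:3,:3]@np.asarray(P)+T[:3,3]
    return c["fx"]*p[0]/p[2]+c["cx"], c["fy"]*p[1]/p[2]+c["cy"]
def blobs(im,lo,hi,amin=15,amax=1500):
    m=cv2.inRange(cv2.cvtColor(im,cv2.COLOR_BGR2HSV),lo,hi)
    n,l,s,c=cv2.connectedComponentsWithStats(m)
    return [(np.round(c[i],1).tolist(),int(s[i,4]),s[i,:4].tolist()) for i in range(1,n) if amin<=s[i,4]<=amax], m
E
python3 - <<'E'
from h import *
t=cv2.imread("pics/top0.png"); s=cv2.imread("pics/side0.png")
for n,im in(("top",t),("side",s)):
    print(n,[b for b in blobs(im,(100,120,40),(125,255,255),8)[0]])
a=cv2.resize(t[140:310,200:460],None,fx=3,fy=3,interpolation=cv2.INTER_CUBIC); cv2.imwrite("pics/c1.png",a)
E
```

```text
top [([279.1, 159.4], 48, [276, 156, 7, 8]), ([346.9, 185.6], 52, [343, 182, 8, 8]), ([217.3, 194.1], 52, [214, 191, 8, 7]), ([283.5, 225.6], 47, [281, 222, 6, 8])]
side [([268.7, 144.0], 27, [266, 141, 7, 6]), ([328.8, 155.3], 33, [326, 152, 7, 7]), ([281.3, 189.8], 31, [278, 188, 8, 5]), ([353.7, 202.5], 41, [349, 200, 10, 6]), ([574.5, 245.2], 416, [547, 233, 57, 30])]
```

View pics/c1.png

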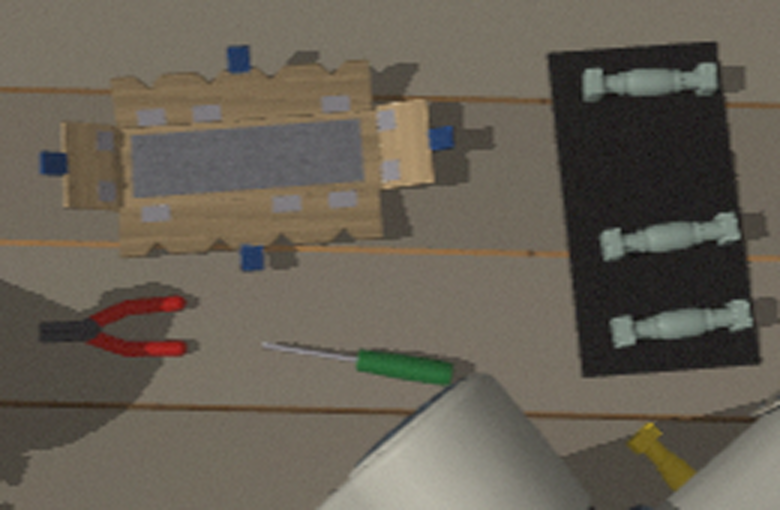

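Top view crop: the tray with its four blue tabs at top pixels far (279,159), right (347,186), left (217,194) and near (284,226). Three grey-green balusters lie on the mat at about (417,167), (423,219) and (427,248). The yellow one at about (425,295) lies off the mat and is the wrong colour, so it is the look-alike and I leave it. The end panels are shaded differently, so they may stand partly raised. I triangulate next.

Run:
```python
from h import *
T={"far":((279.1,159.4),(328.8,155.3)),"right":((346.9,185.6),(353.7,202.5)),"left":((217.3,194.1),(268.7,144.)),"near":((283.5,225.6),(281.3,189.8))}
P={}
for k,(a,b) in T.items():
    P[k],m=tri(a,b); print(k,P[k].round(4),round(m,4),"plane16:",plane("top",*a,.016).round(4))
print("fn",np.linalg.norm((P["far"]-P["near"])[:2]),"lr",np.linalg.norm((P["left"]-P["right"])[:2]))
t=cv2.imread("pics/top0.png"); s=cv2.imread("pics/side0.png")
bl,m=blobs(t,(60,15,90),(100,120,255),60)
# board grey insert and balusters
for c,a,bb in bl: print(c,a,bb)
roi=t.copy(); g=cv2.inRange(cv2.cvtColor(t,cv2.COLOR_BGR2HSV),(0,0,60),(179,60,140))
print("side balusters",blobs(s,(60,15,90),(100,120,255),15)[0])
```

```text
far [0.6308 0.1803 0.0552] 0.0029 plane16: [0.6422 0.1851 0.016 ]
right [ 0.5535 -0.0393  0.0349] 0.0016 plane16: [ 0.5579 -0.0399  0.016 ]
left [0.5119 0.3707 0.0524] 0.0026 plane16: [0.5195 0.38   0.016 ]
near [0.4199 0.1597 0.0271] 0.0018 plane16: [0.421 0.161 0.016]
fn 0.21183086421138875 lr 0.4121671003672532
[366.0, 114.3] 792 [351, 92, 31, 44]
[416.2, 166.6] 338 [394, 161, 45, 12]
[627.0, 198.8] 1444 [609, 168, 31, 65]
[423.0, 218.3] 360 [400, 211, 47, 16]
[427.0, 247.3] 367 [404, 240, 47, 16]
[92.1, 254.4] 115 [82, 246, 24, 16]
side balusters [([434.1, 240.7], 163, [424, 231, 24, 18]), ([343.3, 272.0], 52, [339, 268, 10, 9]), ([347.6, 277.3], 16, [346, 275, 4, 6]), ([360.8, 285.6], 31, [358, 283, 7, 6])]
```

```bash
cat >> h.py <<'E'
from scipy.spatial.transform import Rotation as Ro, Slerp
import json
C=np.array([.5323,.1706]); YAW=.0995
ax=np.array([np.cos(YAW),np.sin(YAW)]); ay=np.array([-np.sin(YAW),np.cos(YAW)])
OUT={"near":(-ax,.047),"far":(ax,.047),"left":(ay,.147),"right":(-ay,.147)}
TH0={"near":9.5,"far":36.4,"left":33.4,"right":16.4}
def tab(k,deg,r=.0675):
    o,h=OUT[k]; t=np.radians(deg)
    return np.r_[C+o*(h+r*np.cos(t)-.004*np.sin(t)), .012+r*np.sin(t)+.004*np.cos(t)]
def down(a):
    a=np.radians(a); y=np.array([np.cos(a),np.sin(a),0]); z=np.array([0,0,-1.]); return Ro.from_matrix(np.c_[np.cross(y,z),y,z])
def cur():
    s=status.sense(); q=s["orientation"]; return np.array(s["tool_pos"]),Ro.from_quat([*q[1:],q[0]])
def rows(way,start=None,ret=False):
    """way: [(pos,yaw_deg,nrows)]; prints calls of 5 rows"""
    p,R=start or cur(); out=[]
    for q,a,n in way:
        S=down(a); sl=Slerp([0,1],Ro.concatenate([R,S])); p0,R0=p,R
        for i in range(1,n+1):
            pn=p0+(np.asarray(q)-p0)*i/n; Rn=sl(i/n)
            out.append([np.round(R.inv().apply(pn-p),4).tolist(),np.round((R.inv()*Rn).as_rotvec(),3).tolist()])
            v=out[-1]; assert max(map(abs,v[0]))<=.0625 and max(map(abs,v[1]))<=.188,v
            p,R=p+R.apply(v[0]),R*Ro.from_rotvec(v[1])
    while len(out)%5: out.append([[0,0,0],[0,0,0]])
    for i in range(0,len(out),5): print(json.dumps(out[i:i+5]))
    print("end",p.round(4))
def st():
    s=status.sense(); print({k:np.round(s[k],4).tolist() for k in("clock","tool_pos","orientation","wrist_force","opening","finger_force")})
E
python3 - <<'E'
from h import *
g=tab("near",9.5,.070)-[0,0,.008]; print(g)
rows([(g+[0,0,.09],95.7,20),(g,95.7,5)])
E
```

```text
[0.41749087 0.15913864 0.01949847]
[[[-0.0223, 0.0266, 0.0061], [0.0, -0.0, 0.015]], [[-0.0219, 0.0269, 0.0061], [0.0, -0.0, 0.015]], [[-0.0215, 0.0272, 0.0061], [0.0, -0.0, 0.016]], [[-0.0211, 0.0276, 0.0061], [0.0, -0.0, 0.015]], [[-0.0207, 0.0279, 0.0061], [0.0, -0.0, 0.015]]]
[[[-0.0202, 0.0282, 0.0061], [0.0, -0.0, 0.015]], [[-0.0198, 0.0285, 0.006], [0.001, -0.0, 0.015]], [[-0.0194, 0.0288, 0.0061], [-0.0, -0.0, 0.016]], [[-0.0189, 0.0291, 0.0061], [-0.0, -0.0, 0.015]], [[-0.0185, 0.0294, 0.006], [-0.0, -0.0, 0.015]]]
[[[-0.018, 0.0297, 0.0061], [-0.0, -0.0, 0.015]], [[-0.0176, 0.0299, 0.0061], [-0.0, -0.0, 0.016]], [[-0.0171, 0.0302, 0.006], [0.0, -0.0, 0.015]], [[-0.0167, 0.0305, 0.0061], [0.0, -0.0, 0.015]], [[-0.0162, 0.0307, 0.0061], [0.0, -0.0, 0.015]]]
[[[-0.0157, 0.0309, 0.006], [0.0, -0.0, 0.015]], [[-0.0153, 0.0312, 0.0061], [0.0, -0.0, 0.016]], [[-0.0147, 0.0314, 0.0061], [0.0, -0.0, 0.015]], [[-0.0143, 0.0317, 0.006], [0.001, -0.0, 0.015]], [[-0.0138, 0.0318, 0.006], [-0.0, -0.0, 0.015]]]
[[[-0.0, 0.0, 0.018], [-0.0, -0.0, 0.0]], [[-0.0, 0.0, 0.018], [-0.0, -0.0, 0.0]], [[-0.0, 0.0, 0.018], [-0.0, -0.0, 0.0]], [[-0.0001, 0.0001, 0.018], [-0.0, -0.0, 0.0]], [[0.0, -0.0, 0.018], [-0.0, -0.0, 0.0]]]
end [0.4175 0.1592 0.0195]
```

Emit:
{"op": "servo_tool", "data": {"targets": [[[0,0,0],[0,0,0.154]],[[0,0,0],[0,0,0.154]],[[-0.0205,0.0493,0],[0,0,0]],[[-0.0205,0.0493,0],[0,0,0]],[[-0.0205,0.0493,0],[0,0,0]]], "jaw": 0.045}}

```text
clock: 0.72
tool_pos: [0.2632, -0.351, 0.2308]
orientation: [-0.0, -0.048, 0.999, 0.0]
wrist_force: [1.4, 0.2, -0.2]
opening: 0.526
finger_force: 0.0
```

Emit:
{"op": "servo_tool", "data": {"targets": [[[-0.0205,0.0493,0.012],[0,0,0]],[[-0.0205,0.0493,0.012],[0,0,0]],[[-0.0205,0.0493,0.012],[0,0,0]],[[-0.0205,0.0493,0.012],[0,0,0]],[[-0.0205,0.0493,0.012],[0,0,0]]]}}

```text
clock: 1.35
tool_pos: [0.3416, -0.0958, 0.1709]
orientation: [0.0, -0.048, 0.999, 0.0]
wrist_force: [1.5, -0.9, -0.2]
opening: 0.527
finger_force: 0.0
```

Emit:
{"op": "servo_tool", "data": {"targets": [[[-0.0205,0.0493,0.012],[0,0,0]],[[-0.0205,0.0493,0.012],[0,0,0]],[[-0.0205,0.0493,0.012],[0,0,0]],[[-0.0205,0.0493,0.012],[0,0,0]],[[-0.0205,0.0493,0.012],[0,0,0]]]}}

```text
clock: 1.98
tool_pos: [0.4201, 0.1595, 0.1107]
orientation: [-0.0, -0.048, 0.999, -0.0]
wrist_force: [0.8, 0.1, 1.2]
opening: 0.527
finger_force: 0.0
```

Emit:
{"op": "servo_tool", "data": {"targets": [[[0,0,0],[0,0,0]],[[0,0,0],[0,0,0]],[[0,0,0],[0,0,0]],[[0,0,0],[0,0,0]],[[0,0,0],[0,0,0]]]}}

```text
clock: 2.6
tool_pos: [0.4201, 0.1573, 0.1116]
orientation: [0.0, -0.047, 0.999, 0.0]
wrist_force: [0.1, -0.5, 0.5]
opening: 0.527
finger_force: 0.0
```

Emit:
{"op": "servo_tool", "data": {"targets": [[[0.0024,0.002,0.02],[0,0,0]],[[0,0,0.02],[0,0,0]],[[0,0,0.02],[0,0,0]],[[0,0,0.02],[0,0,0]],[[0,0,0.012],[0,0,0]]]}}

```text
clock: 3.22
tool_pos: [0.4173, 0.159, 0.0186]
orientation: [-0.0, -0.048, 0.999, -0.0]
wrist_force: [-0.1, -0.1, 0.0]
opening: 0.522
finger_force: 0.0
```

Emit:
{"op": "servo_tool", "data": {"targets": [[[0,0,0],[0,0,0]],[[0,0,0],[0,0,0]],[[0,0,0],[0,0,0]],[[0,0,0],[0,0,0]],[[0,0,0],[0,0,0]]], "jaw": 0.01}}

```text
clock: 3.85
tool_pos: [0.4174, 0.1596, 0.0195]
orientation: [0.0, -0.048, 0.999, 0.0]
wrist_force: [-3.0, 0.9, 0.9]
opening: 0.261
finger_force: 59.3
```

Run:
```python
from h import *
for n in("top","side"):
    im=viewer.get_image(n); cv2.imwrite(f"pics/{n}1.png",im)
    print(n,blobs(im,(100,120,40),(125,255,255),8)[0]); u,v=map(int,proj(n,cur()[0]))
    print(u,v)
    if n=="side": S=cv2.resize(im[100:300,220:420],(600,600),interpolation=cv2.INTER_CUBIC); cv2.imwrite("pics/c2.png",S)
st()
```

```text
top [([279.1, 159.0], 43, [276, 156, 7, 7]), ([346.9, 185.6], 51, [343, 182, 8, 8]), ([217.3, 194.0], 51, [214, 191, 8, 7])]
283 226
side [([328.8, 155.3], 33, [326, 152, 7, 7]), ([353.7, 202.5], 41, [349, 200, 10, 6]), ([574.4, 245.1], 419, [547, 233, 57, 30])]
280 192
{'clock': 3.95, 'tool_pos': [0.4174, 0.1596, 0.0195], 'orientation': [0.0, -0.0479, 0.9989, 0.0001], 'wrist_force': [-3.2521, 1.3994, 3.1221], 'opening': 0.2598, 'finger_force': 59.4429}
```

View pics/c2.png

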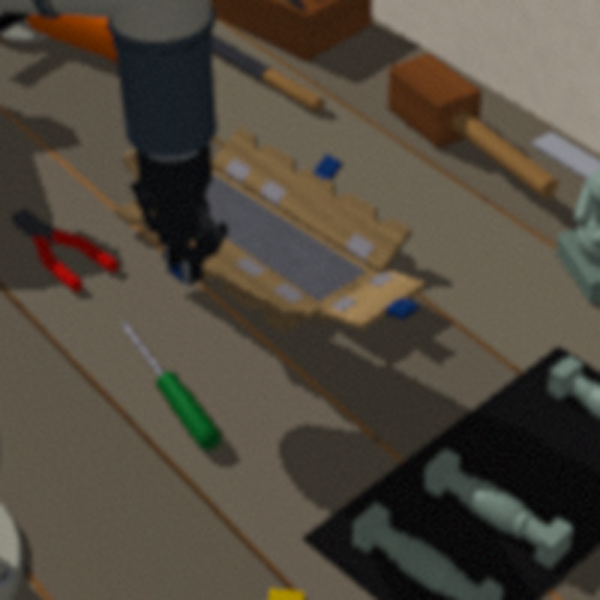

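Emit:
{"op": "servo_tool", "data": {"targets": [[[-0.0028,0,-0.0094],[0,0,0]],[[-0.0041,0,-0.0088],[0,0,0]],[[-0.0053,0,-0.0083],[0,0,0]],[[-0.0064,0,-0.0074],[0,0,0]],[[-0.0074,0,-0.0064],[0,0,0]]]}}

```text
clock: 4.58
tool_pos: [0.4434, 0.1621, 0.0591]
orientation: [-0.001, -0.048, 0.999, 0.0]
wrist_force: [5.5, 3.3, -18.2]
opening: 0.249
finger_force: 59.3
```

Emit:
{"op": "servo_tool", "data": {"targets": [[[-0.0082,0,-0.0054],[0,0,0]],[[-0.0088,0,-0.0042],[0,0,0]],[[-0.0094,0,-0.0029],[0,0,0]],[[-0.0096,0,-0.0015],[0,0,0]],[[-0.0098,0,-0.0002],[0,0,0]]]}}

```text
clock: 5.2
tool_pos: [0.4893, 0.1666, 0.0752]
orientation: [0.0, -0.048, 0.999, 0.0]
wrist_force: [-5.0, 3.7, 0.8]
opening: 0.202
finger_force: 58.6
```

Emit:
{"op": "servo_tool", "data": {"targets": [[[-0.003,0,0.0002],[0,0,0]],[[0,0,0],[0,0,0]],[[0,0,0],[0,0,0]],[[0,0,0],[0,0,0]],[[0,0,0],[0,0,0]]]}}

```text
clock: 5.82
tool_pos: [0.4929, 0.1669, 0.0749]
orientation: [0.001, -0.048, 0.999, 0.0]
wrist_force: [-2.0, 3.2, 5.7]
opening: 0.191
finger_force: 61.1
```

Run:
```python
from h import *
t=viewer.get_image("top"); s=viewer.get_image("side")
a=cv2.resize(t[140:240,230:330],(400,400),interpolation=cv2.INTER_CUBIC)
b=cv2.resize(s[110:210,250:350],(400,400),interpolation=cv2.INTER_CUBIC)
cv2.imwrite("pics/c3.png",np.hstack([a,b]))
```

```text
(no output)
```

View pics/c3.png

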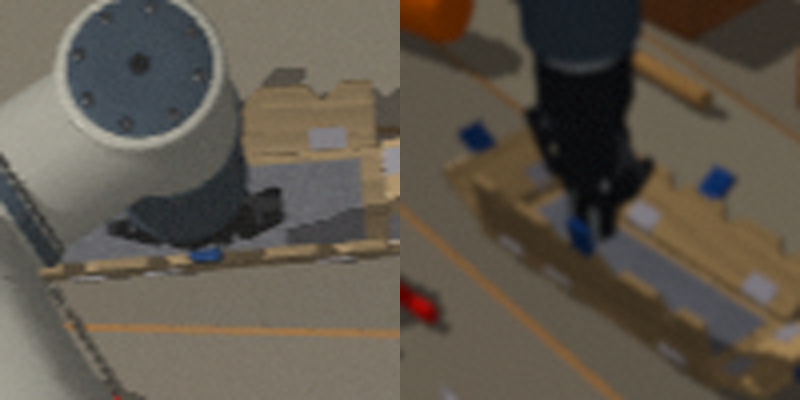

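Emit:
{"op": "servo_tool", "data": {"targets": [[[0,0,0],[0,0,0]],[[0,0,-0.01],[0,0,0]],[[0,0,-0.03],[0,0,0]],[[0,0,-0.03],[0,0,0]],[[0,0,-0.03],[0,0,0]]], "jaw": 0.05}}

```text
clock: 6.55
tool_pos: [0.4921, 0.166, 0.1752]
orientation: [0.0, -0.048, 0.999, -0.0]
wrist_force: [0.6, -0.0, 0.4]
opening: 0.587
finger_force: 0.0
```

Emit:
{"op": "servo_tool", "data": {"targets": [[[0,0.05,-0.03],[0,0,0]],[[0,0.05,-0.02],[0,0,0]],[[0,0.05,0],[0,0,0]],[[0,0.03,0],[0,0,0]],[[0,0,0],[0,0,0]]]}}

```text
clock: 7.18
tool_pos: [0.4745, 0.3471, 0.2233]
orientation: [-0.0, -0.049, 0.999, -0.0]
wrist_force: [-0.8, -0.8, -0.1]
opening: 0.585
finger_force: 0.0
```

```bash
cat >> h.py <<'E'
def panels():
    P={}
    t=viewer.get_image("top"); s=viewer.get_image("side")
    B=[b[0] for b in blobs(t,(100,120,40),(125,255,255),8)[0] if 200<b[0][0]<365 and 140<b[0][1]<245]
    S=[b[0] for b in blobs(s,(100,120,40),(125,255,255),8)[0] if 240<b[0][0]<380 and 110<b[0][1]<230]
    for a in B:
        c=[(np.inf,)]
        for b in S:
            p,m=tri(a,b)
            if m<.008: c.append((m,p.round(4).tolist(),b))
        c=[x for x in c if len(x)>1]
        for m,p,b in c:
            r=np.array(p[:2])-C; l=np.array([r@ax,r@ay]); print(a,b,"P",p,"miss",round(m,4),"tray xy",l.round(4))
    return t,s
E
python3 - <<'E'
from h import *
t,s=panels(); st()
cv2.imwrite("pics/t4.png",t)
E
```

```text
[279.1, 159.0] [328.8, 155.3] P [0.6317, 0.1807, 0.0547] miss 0.0018 tray xy [0.0999 0.0002]
[346.6, 185.7] [353.5, 202.6] P [0.5535, -0.0384, 0.0339] miss 0.0017 tray xy [ 0.0003 -0.2101]
[216.6, 195.1] [268.7, 144.0] P [0.5105, 0.3721, 0.0518] miss 0.0064 tray xy [-0.0017  0.2027]
[281.1, 203.4] [294.7, 168.5] P [0.4799, 0.1652, 0.0806] miss 0.0021 tray xy [-0.0527 -0.0002]
{'clock': 7.275, 'tool_pos': [0.4749, 0.3453, 0.2238], 'orientation': [0.0001, -0.0479, 0.9989, -0.0004], 'wrist_force': [-0.2721, 0.3775, 0.7463], 'opening': 0.5847, 'finger_force': 0.0}
```

Emit:
{"op": "servo_tool", "data": {"targets": [[[0.015,-0.045,0],[0,0,0]],[[0.015,-0.045,0],[0,0,0]],[[0.015,-0.045,0.02],[0,0,0]],[[0.0146,-0.0447,0.03],[0,0,0]],[[0,0,0.04],[0,0,0]]], "jaw": 0}}

```text
clock: 7.9
tool_pos: [0.4326, 0.1579, 0.1346]
orientation: [0.002, -0.046, 0.999, 0.001]
wrist_force: [0.8, 0.7, -0.7]
opening: -0.001
finger_force: 0.0
```

Emit:
{"op": "servo_tool", "data": {"targets": [[[0,0,0.04],[0,0,0]],[[0,0,0.034],[0,0,0]],[[0,0,0],[0,0,0]],[[0,0,0],[0,0,0]],[[0,0,0],[0,0,0]]]}}

```text
clock: 8.52
tool_pos: [0.4337, 0.1617, 0.0613]
orientation: [0.001, -0.048, 0.999, 0.001]
wrist_force: [-0.5, -0.2, 0.2]
opening: -0.002
finger_force: 0.0
```

Emit:
{"op": "servo_tool", "data": {"targets": [[[-0.01,0,0],[0,0,0]],[[-0.01,0,0],[0,0,0]],[[-0.01,0,0],[0,0,0]],[[-0.01,0,0],[0,0,0]],[[0,0,0],[0,0,0]]]}}

```text
clock: 9.15
tool_pos: [0.4732, 0.165, 0.0593]
orientation: [-0.0, -0.048, 0.999, -0.0]
wrist_force: [-0.1, -0.1, 0.0]
opening: -0.0
finger_force: 0.0
```

Emit:
{"op": "servo_tool", "data": {"targets": [[[-0.001,0,0],[0,0,0]],[[-0.001,0,0],[0,0,0]],[[-0.001,0,0],[0,0,0]],[[-0.001,0,0],[0,0,0]],[[0,0,0],[0,0,0]]]}}

```text
clock: 9.78
tool_pos: [0.4742, 0.1651, 0.0594]
orientation: [-0.002, -0.048, 0.999, -0.0]
wrist_force: [-9.4, 1.3, 6.5]
opening: 0.0
finger_force: 4.7
```

Emit:
{"op": "servo_tool", "data": {"targets": [[[-0.0015,0,0],[0,0,0]],[[-0.0015,0,0],[0,0,0]],[[0,0,0],[0,0,0]],[[0,0,0],[0,0,0]],[[0,0,0],[0,0,0]]]}}

```text
clock: 10.4
tool_pos: [0.4743, 0.1648, 0.0589]
orientation: [-0.005, -0.047, 0.999, -0.001]
wrist_force: [-19.3, 1.9, 12.6]
opening: 0.0
finger_force: 9.5
```

Emit:
{"op": "servo_tool", "data": {"targets": [[[0.005,0,0],[0,0,0]],[[0.01,0,0],[0,0,0]],[[0.02,0,-0.01],[0,0,0]],[[0,0,-0.05],[0,0,0]],[[0,0,-0.05],[0,0,0]]]}}

```text
clock: 11.02
tool_pos: [0.4441, 0.1621, 0.171]
orientation: [0.0, -0.048, 0.999, -0.0]
wrist_force: [1.2, 1.2, -0.3]
opening: 0.004
finger_force: 0.0
```

Run:
```python
from h import *
t,s=panels(); st()
```

```text
[346.9, 185.7] [353.6, 202.5] P [0.5532, -0.0393, 0.0351] miss 0.0016 tray xy [-1.000e-04 -2.109e-01]
{'clock': 11.125, 'tool_pos': [0.4477, 0.1638, 0.1756], 'orientation': [0.0057, -0.0483, 0.9988, 0.0025], 'wrist_force': [0.2723, -0.1066, 0.2799], 'opening': -0.0023, 'finger_force': 0.0}
```

Emit:
{"op": "servo_tool", "data": {"targets": [[[-0.044,0,0],[0,0,0]],[[-0.044,0,0],[0,0,0]],[[-0.044,0,0],[0,0,0]],[[-0.044,0,0],[0,0,0]],[[-0.0427,-0.001,0],[0,0,0]]]}}

```text
clock: 11.75
tool_pos: [0.6637, 0.1824, 0.169]
orientation: [0.0, -0.048, 0.999, -0.0]
wrist_force: [0.8, 1.0, 0.6]
opening: -0.002
finger_force: 0.0
```

Emit:
{"op": "servo_tool", "data": {"targets": [[[0,0,0.04],[0,0,0]],[[0,0,0.04],[0,0,0]],[[0,0,0.04],[0,0,0]],[[0,0,0.012],[0,0,0]],[[0,0,0],[0,0,0]]]}}

```text
clock: 12.38
tool_pos: [0.6624, 0.1821, 0.0375]
orientation: [-0.0, -0.048, 0.999, -0.0]
wrist_force: [-0.8, -0.1, 0.4]
opening: 0.004
finger_force: 0.0
```

Run:
```python
from h import *
panels(); st(); r=cur()[0][:2]-C; print(r@ax,r@ay)
```

```text
[279.1, 159.0] [329.1, 155.3] P [0.6323, 0.1805, 0.0544] miss 0.0028 tray xy [ 1.005e-01 -1.000e-04]
[346.7, 185.6] [353.7, 202.5] P [0.5538, -0.0388, 0.0343] miss 0.002 tray xy [ 0.0006 -0.2105]
[280.8, 199.9] [296.9, 166.9] P [0.4903, 0.1668, 0.0813] miss 0.0011 tray xy [-0.0422  0.0004]
{'clock': 12.475, 'tool_pos': [0.6636, 0.1827, 0.0397], 'orientation': [0.0017, -0.0481, 0.9988, 0.0004], 'wrist_force': [0.2136, -0.5942, 0.0514], 'opening': 0.0001, 'finger_force': 0.0}
0.13189321543100244 -0.0010177286151059166
```

Emit:
{"op": "servo_tool", "data": {"targets": [[[0.005,0,-0.002],[0,0,0]],[[0.005,0,-0.002],[0,0,0]],[[0.0072,0,-0.0085],[0,0,0]],[[0.0084,0,-0.0074],[0,0,0]],[[0.0093,0,-0.0062],[0,0,0]]]}}

```text
clock: 13.1
tool_pos: [0.6294, 0.1794, 0.0662]
orientation: [0.003, -0.048, 0.999, 0.001]
wrist_force: [4.8, 0.7, 3.1]
opening: 0.001
finger_force: 2.3
```

Emit:
{"op": "servo_tool", "data": {"targets": [[[0.01,0,-0.0048],[0,0,0]],[[0.0107,0,-0.0034],[0,0,0]],[[0.011,0,-0.0018],[0,0,0]],[[0.005,0,0],[0,0,0]],[[0.002,0,0],[0,0,0]]]}}

```text
clock: 13.72
tool_pos: [0.5896, 0.1754, 0.0736]
orientation: [0.001, -0.048, 0.999, 0.0]
wrist_force: [8.2, -0.3, -1.0]
opening: -0.002
finger_force: 4.2
```

Emit:
{"op": "servo_tool", "data": {"targets": [[[0.001,0,0],[0,0,0]],[[0.001,0,0],[0,0,0]],[[0,0,0],[0,0,0]],[[0,0,0],[0,0,0]],[[0,0,0],[0,0,0]]]}}

```text
clock: 14.35
tool_pos: [0.5896, 0.1754, 0.0737]
orientation: [0.002, -0.048, 0.999, 0.0]
wrist_force: [10.6, 0.6, -1.7]
opening: -0.004
finger_force: 5.3
```

Emit:
{"op": "servo_tool", "data": {"targets": [[[0.0015,0,0],[0,0,0]],[[0.0015,0,0],[0,0,0]],[[0,0,0],[0,0,0]],[[-0.008,0,0],[0,0,0]],[[-0.008,0,-0.01],[0,0,0]]]}}

```text
clock: 14.98
tool_pos: [0.5982, 0.1756, 0.0818]
orientation: [-0.003, -0.048, 0.999, -0.001]
wrist_force: [-0.3, 0.7, 0.2]
opening: -0.004
finger_force: 0.0
```

Emit:
{"op": "servo_tool", "data": {"targets": [[[0,0,-0.05],[0,0,-0.174]],[[0,0,-0.05],[0,0,-0.174]],[[0,0,0],[0,0,-0.174]],[[0,0,0],[0,0,-0.174]],[[0,0,0],[0,0,-0.174]]]}}

```text
clock: 15.6
tool_pos: [0.5993, 0.1762, 0.1838]
orientation: [-0.001, -0.467, 0.884, 0.0]
wrist_force: [-0.5, 1.0, 0.1]
opening: -0.001
finger_force: 0.0
```

Emit:
{"op": "servo_tool", "data": {"targets": [[[0,0,0],[0,0,-0.174]],[[0,0,0],[0,0,-0.174]],[[0,0,0],[0,0,-0.174]],[[0,0,0],[0,0,-0.179]],[[0,0,0],[0,0,0]]]}}

```text
clock: 16.23
tool_pos: [0.5995, 0.1762, 0.1836]
orientation: [0.001, 0.74, -0.673, -0.0]
wrist_force: [0.4, -0.4, -0.2]
opening: 0.0
finger_force: 0.0
```

```bash
cat >> h.py <<'E'
def to(pos):
    p,R=cur(); d=R.inv().apply(np.asarray(pos)-p); y=R.as_matrix()[:,1]
    print("at",p.round(4),"yaw",np.degrees(np.arctan2(y[1],y[0])).round(2),"tool shift",d.round(4))
def tr(x,y,z): return np.r_[C+x*ax+y*ay,z]
E
python3 - <<'E'
from h import *
panels(); st(); to(tr(0,.2368,.18))
E
```

```text
[279.2, 173.2] [316.4, 156.1] P [0.5764, 0.1759, 0.0796] miss 0.0007 tray xy [0.0444 0.0009]
[346.9, 185.6] [353.7, 202.5] P [0.5535, -0.0393, 0.0349] miss 0.0016 tray xy [ 2.00e-04 -2.11e-01]
[280.5, 199.8] [296.9, 166.9] P [0.4909, 0.1678, 0.0804] miss 0.0012 tray xy [-0.0415  0.0013]
{'clock': 16.325, 'tool_pos': [0.5997, 0.1763, 0.1837], 'orientation': [0.0004, 0.739, -0.6737, -0.0003], 'wrist_force': [-0.4136, -0.3393, 0.0471], 'opening': -0.0008, 'finger_force': 0.0}
at [0.5997 0.1763 0.1837] yaw -174.71 tool shift [-0.2374  0.0694  0.0037]
```

Emit:
{"op": "servo_tool", "data": {"targets": [[[-0.0475,0.0139,0],[0,0,0]],[[-0.0475,0.0139,0],[0,0,0]],[[-0.0475,0.0139,0],[0,0,0]],[[-0.0475,0.0139,0],[0,0,0]],[[-0.0475,0.0139,0],[0,0,0]]]}}

```text
clock: 16.95
tool_pos: [0.5071, 0.4074, 0.1838]
orientation: [0.0, 0.739, -0.674, -0.0]
wrist_force: [0.3, 0.9, 1.0]
opening: 0.002
finger_force: 0.0
```

Emit:
{"op": "servo_tool", "data": {"targets": [[[0,0,0.04],[0,0,0]],[[0,0,0.04],[0,0,0]],[[0,0,0.04],[0,0,0]],[[0,0,0.02],[0,0,0]],[[0,0,0],[0,0,0]]]}}

```text
clock: 17.58
tool_pos: [0.5071, 0.405, 0.0418]
orientation: [0.002, 0.739, -0.673, 0.0]
wrist_force: [-0.1, -0.1, 0.1]
opening: -0.002
finger_force: 0.0
```

Run:
```python
from h import *
t,s=panels(); to(tr(0,.2368,.041))
a=cv2.resize(t[150:250,180:280],(400,400),interpolation=cv2.INTER_CUBIC)
b=cv2.resize(s[90:190,210:310],(400,400),interpolation=cv2.INTER_CUBIC)
cv2.imwrite("pics/c5.png",np.hstack([a,b]))
```

```text
[279.1, 173.2] [316.5, 156.2] P [0.5768, 0.1762, 0.0787] miss 0.001 tray xy [0.0448 0.0012]
[346.4, 185.8] [353.5, 202.6] P [0.5535, -0.0379, 0.0335] miss 0.0023 tray xy [ 0.0004 -0.2096]
[217.6, 194.0] [268.7, 144.0] P [0.5118, 0.3698, 0.0531] miss 0.0019 tray xy [-0.0006  0.2003]
[280.8, 200.2] [296.9, 167.0] P [0.4898, 0.1666, 0.0811] miss 0.0018 tray xy [-0.0427  0.0002]
at [0.5086 0.4064 0.0447] yaw -174.56 tool shift [ 0.0002 -0.0001  0.0037]
```

Emit:
{"op": "servo_tool", "data": {"targets": [[[0.006,0,0],[0,0,0]],[[0.006,0,0],[0,0,0]],[[0.0046,0,-0.0063],[0,0,0]],[[0.005,0,-0.0057],[0,0,0]],[[0.0084,0,-0.0074],[0,0,0]]]}}

```text
clock: 18.3
tool_pos: [0.5114, 0.3784, 0.0648]
orientation: [-0.003, 0.74, -0.672, -0.001]
wrist_force: [-1.2, 5.2, 2.1]
opening: 0.0
finger_force: 2.6
```

Emit:
{"op": "servo_tool", "data": {"targets": [[[0.0093,0,-0.0062],[0,0,0]],[[0.01,0,-0.0048],[0,0,0]],[[0.0107,0,-0.0034],[0,0,0]],[[0.011,0,-0.0018],[0,0,0]],[[0.005,0,0],[0,0,0]]]}}

```text
clock: 18.92
tool_pos: [0.5157, 0.3295, 0.0795]
orientation: [-0.0, 0.74, -0.673, 0.0]
wrist_force: [-0.1, 3.2, 1.1]
opening: 0.002
finger_force: 1.3
```

Emit:
{"op": "servo_tool", "data": {"targets": [[[0.002,0,0],[0,0,0]],[[0.002,0,0],[0,0,0]],[[0.001,0,0],[0,0,0]],[[0.001,0,0],[0,0,0]],[[0,0,0],[0,0,0]]]}}

```text
clock: 19.55
tool_pos: [0.5157, 0.3278, 0.0791]
orientation: [-0.002, 0.74, -0.672, -0.002]
wrist_force: [-2.1, 11.8, 0.6]
opening: 0.003
finger_force: 5.8
```

Emit:
{"op": "servo_tool", "data": {"targets": [[[0.0015,0,0],[0,0,0]],[[0.0015,0,0],[0,0,0]],[[0,0,0],[0,0,0]],[[-0.008,0,0],[0,0,0]],[[-0.008,0,-0.01],[0,0,0]]]}}

```text
clock: 20.18
tool_pos: [0.5136, 0.3361, 0.0879]
orientation: [0.003, 0.74, -0.672, 0.0]
wrist_force: [0.9, -1.1, 0.9]
opening: 0.0
finger_force: 0.0
```

Emit:
{"op": "servo_tool", "data": {"targets": [[[0,0,-0.05],[0,0,0]],[[0,0,-0.05],[0,0,0]],[[0.05,0,0],[0,0,0]],[[0.05,0,0],[0,0,0]],[[0.05,0,0],[0,0,0]]]}}

```text
clock: 20.8
tool_pos: [0.5288, 0.1858, 0.1896]
orientation: [0.001, 0.74, -0.672, 0.0]
wrist_force: [1.0, 0.0, 0.4]
opening: 0.004
finger_force: 0.0
```

Emit:
{"op": "servo_tool", "data": {"targets": [[[0.05,0,0],[0,0,0]],[[0.05,0,0],[0,0,0]],[[0.05,0,0],[0,0,0]],[[0.05,0,0],[0,0,0]],[[0.05,0,0],[0,0,0]]]}}

```text
clock: 21.42
tool_pos: [0.5524, -0.063, 0.1896]
orientation: [0.001, 0.74, -0.673, -0.0]
wrist_force: [0.1, 0.2, 0.2]
opening: -0.002
finger_force: 0.0
```

Run:
```python
from h import *
t,s=panels(); to(tr(0,-.2447,.018)); print("figure foot",plane("top",366,131,0),plane("top",366,131,0.03))
```

```text
[346.9, 185.6] [353.7, 202.5] P [0.5535, -0.0393, 0.0349] miss 0.0016 tray xy [ 2.00e-04 -2.11e-01]
[233.9, 190.4] [278.8, 144.1] P [0.5185, 0.3136, 0.0793] miss 0.0028 tray xy [0.0005 0.1437]
[279.5, 199.8] [296.9, 166.8] P [0.492, 0.1708, 0.0783] miss 0.0027 tray xy [-0.0401  0.0042]
at [ 0.5523 -0.0654  0.1893] yaw -174.79 tool shift [ 0.0075 -0.004   0.1713]
figure foot [ 0.755548   -0.10353051  0.        ] [ 0.7434891  -0.10070549  0.03      ]
```

Emit:
{"op": "servo_tool", "data": {"targets": [[[0.008,-0.004,0.02],[0,0,0]],[[0,0,0.045],[0,0,0]],[[0,0,0.045],[0,0,0]],[[0,0,0.045],[0,0,0]],[[0,0,0.016],[0,0,0]]]}}

```text
clock: 22.15
tool_pos: [0.5556, -0.0685, 0.0159]
orientation: [0.002, 0.74, -0.672, -0.002]
wrist_force: [-0.2, 0.1, 0.1]
opening: -0.002
finger_force: 0.0
```

Emit:
{"op": "servo_tool", "data": {"targets": [[[-0.006,0,0],[0,0,0]],[[-0.006,0,0],[0,0,0]],[[0,0,0],[0,0,0]],[[-0.0027,0,-0.0079],[0,0,0]],[[-0.0036,0,-0.0075],[0,0,0]]]}}

```text
clock: 22.78
tool_pos: [0.5563, -0.0537, 0.0371]
orientation: [0.002, 0.74, -0.672, 0.002]
wrist_force: [-3.1, -13.3, 3.7]
opening: 0.001
finger_force: 6.3
```

Run:
```python
from h import *
t,s=panels(); st(); to(tr(0,-.2447,.018))
```

```text
[344.0, 185.1] [350.2, 197.8] P [0.5498, -0.0287, 0.0494] miss 0.0011 tray xy [-0.0024 -0.2001]
[234.0, 190.0] [278.9, 144.1] P [0.5194, 0.3136, 0.079] miss 0.0019 tray xy [0.0014 0.1436]
[279.0, 199.9] [296.9, 166.7] P [0.4923, 0.1722, 0.0775] miss 0.0038 tray xy [-0.0396  0.0056]
{'clock': 22.875, 'tool_pos': [0.5566, -0.0531, 0.0378], 'orientation': [0.0013, 0.7406, -0.6719, 0.0025], 'wrist_force': [-3.3942, -12.5923, 6.7687], 'opening': -0.0002, 'finger_force': 5.9729}
at [ 0.5566 -0.0531  0.0378] yaw -174.43 tool shift [0.0196 0.0019 0.0199]
```

Emit:
{"op": "servo_tool", "data": {"targets": [[[-0.0036,0,-0.006],[0,0,0]],[[-0.0046,0,-0.0063],[0,0,0]],[[-0.005,0,-0.0057],[0,0,0]],[[-0.0084,0,-0.0074],[0,0,0]],[[-0.0093,0,-0.0062],[0,0,0]]]}}

```text
clock: 23.5
tool_pos: [0.5533, -0.02, 0.0681]
orientation: [-0.0, 0.74, -0.672, 0.001]
wrist_force: [-1.1, -3.2, -0.8]
opening: 0.001
finger_force: 1.4
```

Emit:
{"op": "servo_tool", "data": {"targets": [[[-0.01,0,-0.0048],[0,0,0]],[[-0.0107,0,-0.0034],[0,0,0]],[[-0.0085,0,-0.0018],[0,0,0]],[[-0.003,0,0],[0,0,0]],[[-0.002,0,0],[0,0,0]]]}}

```text
clock: 24.12
tool_pos: [0.5503, 0.0142, 0.0756]
orientation: [0.0, 0.74, -0.672, 0.001]
wrist_force: [1.0, -8.5, 0.9]
opening: -0.004
finger_force: 4.2
```

Run:
```python
from h import *
t,s=panels(); st(); to(tr(0,-.158,.07))
```

```text
[233.8, 190.2] [278.9, 144.1] P [0.5192, 0.3141, 0.0788] miss 0.0027 tray xy [0.0012 0.1441]
{'clock': 24.225, 'tool_pos': [0.5503, 0.0141, 0.0755], 'orientation': [0.0001, 0.7403, -0.6723, 0.0007], 'wrist_force': [-1.1418, -4.663, 1.7293], 'opening': -0.0017, 'finger_force': 2.1901}
at [0.5503 0.0141 0.0755] yaw -174.49 tool shift [0.0005 0.0024 0.0055]
```

Nearly there; push to the stop with a few mm more, then back off and look.

Emit:
{"op": "servo_tool", "data": {"targets": [[[-0.0015,0,0],[0,0,0]],[[-0.0015,0,0],[0,0,0]],[[-0.0015,0,0],[0,0,0]],[[-0.0015,0,0],[0,0,0]],[[0,0,0],[0,0,0]]]}}

```text
clock: 24.85
tool_pos: [0.5501, 0.0147, 0.0757]
orientation: [0.003, 0.74, -0.672, 0.003]
wrist_force: [4.9, -24.5, -0.7]
opening: -0.003
finger_force: 12.4
```

Emit:
{"op": "servo_tool", "data": {"targets": [[[0.008,0,0],[0,0,0]],[[0.01,0,-0.01],[0,0,0]],[[0.01,0,-0.05],[0,0,0]],[[0.01,0.02,-0.05],[0,0,0]],[[0,0.04,-0.02],[0,0,0]]], "jaw": 0.06}}

```text
clock: 25.48
tool_pos: [0.4949, -0.0228, 0.209]
orientation: [-0.003, 0.74, -0.672, 0.002]
wrist_force: [0.6, 0.9, -0.5]
opening: 0.698
finger_force: 0.0
```

Emit:
{"op": "servo_tool", "data": {"targets": [[[0,0.05,0],[0,0,0]],[[0,0.05,0],[0,0,0]],[[0,0.03,0],[0,0,0]],[[0,0,0],[0,0,0]],[[0,0,0],[0,0,0]]]}}

```text
clock: 26.1
tool_pos: [0.3645, -0.035, 0.206]
orientation: [-0.001, 0.74, -0.672, 0.0]
wrist_force: [0.9, -0.1, 0.2]
opening: 0.702
finger_force: 0.0
```

```bash
cat >> h.py <<'E'
def bal(t,z=.020):
    """balusters on the mat in the top view: middle of the silhouette ends, on plane z"""
    out=[]
    m=blobs(t,(60,15,70),(100,130,255),60)[1]; m[:, :380]=0; m[:, 470:]=0; m[:145]=0; m[290:]=0
    for c in cv2.findContours(m,cv2.RETR_EXTERNAL,cv2.CHAIN_APPROX_NONE)[0]:
        if cv2.contourArea(c)<60: continue
        (u,v),(w,h),an=cv2.minAreaRect(c); b=cv2.boxPoints(((u,v),(w,h),an))
        e=[b[1]-b[0],b[2]-b[1]]; L=max(e,key=np.linalg.norm)
        p0,p1=plane("top",u-L[0]/2,v-L[1]/2,z),plane("top",u+L[0]/2,v+L[1]/2,z); d=p1-p0
        pc=plane("top",u,v,z)
        print("px",(round(u,1),round(v,1)),"pos",pc.round(4),"len",np.linalg.norm(d).round(4),"axis deg",np.degrees(np.arctan2(d[1],d[0])).round(1)%180)
E
python3 - <<'E'
from h import *
t,s=panels(); st(); bal(t)
cv2.imwrite("pics/c6.png",np.hstack([cv2.resize(t[140:270,200:460],(780,390),interpolation=cv2.INTER_CUBIC)]))
cv2.imwrite("pics/s6.png",s)
E
```

```text
[234.0, 189.7] [278.9, 144.0] P [0.52, 0.3138, 0.0792] miss 0.0011 tray xy [0.002  0.1437]
[280.6, 199.9] [298.9, 168.8] P [0.4952, 0.1675, 0.0701] miss 0.006 tray xy [-0.0372  0.0006]
{'clock': 26.2, 'tool_pos': [0.3645, -0.0351, 0.2054], 'orientation': [-0.0002, 0.7402, -0.6723, -0.0], 'wrist_force': [0.0813, -0.051, -0.2412], 'opening': 0.7007, 'finger_force': 0.0}
px (426.5, 247.3) pos [ 0.3616 -0.2926  0.02  ] len 0.1487 axis deg 99.2
px (422.8, 218.4) pos [ 0.454  -0.2836  0.02  ] len 0.1491 axis deg 99.3
px (416.0, 167.0) pos [ 0.6255 -0.2661  0.02  ] len 0.1467 axis deg 94.5
```

View pics/c6.png

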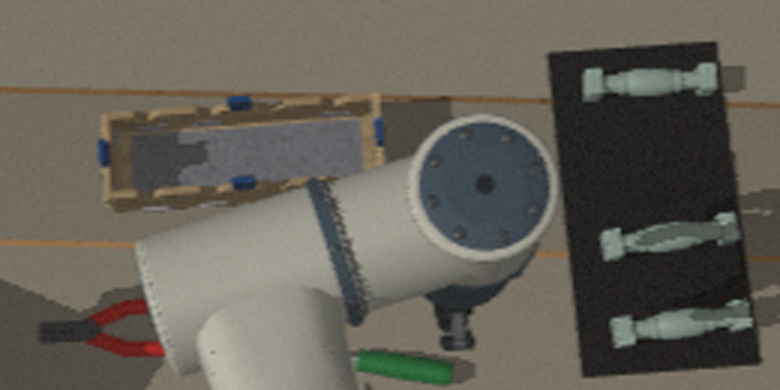

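View pics/s6.png

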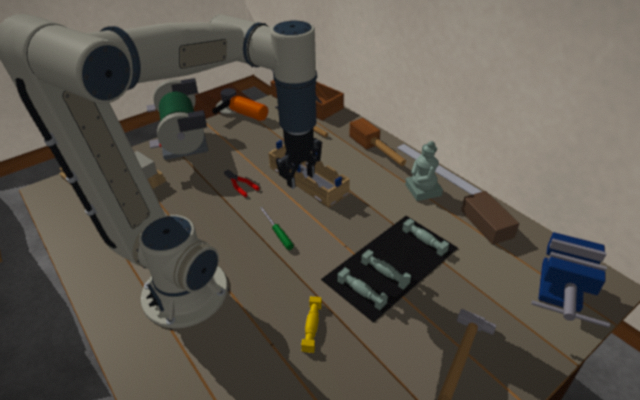

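Side view: all four panels look upright. Exactly three grey-green balusters lie on the mat, at side (426,236), (385,269), (362,287) and top (416,167), (423,218), (427,247). The yellow look-alike is off the mat at side (312,324). The enlarged top crop confirms this. Next I check heights from two views.

Run:
```python
from h import *
s=cv2.imread("pics/s6.png")
m=blobs(s,(60,15,60),(100,130,255),60)[1]; m[:, :330]=0; m[:,460:]=0; m[:212]=0; m[315:]=0
S=[]
for c in cv2.findContours(m,cv2.RETR_EXTERNAL,cv2.CHAIN_APPROX_NONE)[0]:
    if cv2.contourArea(c)>60: (u,v),_,_=cv2.minAreaRect(c); S.append((u,v)); print(u,v,cv2.contourArea(c))
for a in((426.5,247.3),(422.8,218.4),(416.,167.)):
    for b in S:
        p,mm=tri(a,b)
        if mm<.012: print(a,np.round(b,1),p.round(4),round(mm,4))
```

```text
361.7330322265625 287.1593933105469 520.5
384.9151611328125 268.136474609375 482.0
425.04595947265625 235.69288635253906 445.5
(426.5, 247.3) [361.7 287.2] [ 0.362  -0.2923  0.0231] 0.0019
(422.8, 218.4) [384.9 268.1] [ 0.4537 -0.283   0.0228] 0.0007
(416.0, 167.0) [425.  235.7] [ 0.6259 -0.2663  0.023 ] 0.0033
```

Emit:
{"op": "servo_tool", "data": {"targets": [[[0,0,0],[0,0,-0.066]],[[0.0507,0.0087,0],[0,0,0]],[[0.0507,0.0087,0],[0,0,0]],[[0.0507,0.0087,0],[0,0,0]],[[0.0507,0.0087,0.02],[0,0,0]]]}}

```text
clock: 26.82
tool_pos: [0.3637, -0.2436, 0.186]
orientation: [-0.001, 0.762, -0.647, 0.001]
wrist_force: [1.7, 0.7, 0.2]
opening: 0.703
finger_force: 0.0
```

Emit:
{"op": "servo_tool", "data": {"targets": [[[0.0507,0.0087,0.03],[0,0,0]],[[0,0,0.04],[0,0,0]],[[0,0,0.04],[0,0,0]],[[0,0,0],[0,0,0]],[[0,0,0],[0,0,0]]]}}

```text
clock: 27.45
tool_pos: [0.3629, -0.2933, 0.0765]
orientation: [0.0, 0.762, -0.647, 0.001]
wrist_force: [0.5, -0.0, 0.5]
opening: 0.702
finger_force: 0.0
```

Run:
```python
from h import *
to([.362,-.2925,.009])
t=viewer.get_image("top"); bal(t)
```

```text
at [ 0.3629 -0.2933  0.0765] yaw -170.68 tool shift [-0.001   0.0009  0.0675]
px (424.5, 247.5) pos [ 0.3608 -0.2862  0.02  ] len 0.0473 axis deg 91.3
px (416.1, 167.0) pos [ 0.6255 -0.2662  0.02  ] len 0.1462 axis deg 94.5
```

Emit:
{"op": "servo_tool", "data": {"targets": [[[-0.001,0.001,0.02],[0,0,0]],[[0,0,0.02],[0,0,0]],[[0,0,0.02],[0,0,0]],[[0,0,0.007],[0,0,0]],[[0,0,0],[0,0,0]]]}}

```text
clock: 28.12
tool_pos: [0.3613, -0.2921, 0.0091]
orientation: [-0.0, 0.762, -0.647, 0.001]
wrist_force: [-0.3, 0.1, -0.1]
opening: 0.706
finger_force: 0.0
```

Emit:
{"op": "servo_tool", "data": {"targets": [[[0,0,0],[0,0,0]],[[0,0,0],[0,0,0]],[[0,0,0],[0,0,0]],[[0,0,0],[0,0,0]],[[0,0,0],[0,0,0]]], "jaw": 0.01}}

```text
clock: 28.75
tool_pos: [0.3612, -0.2922, 0.0095]
orientation: [-0.0, 0.762, -0.647, 0.001]
wrist_force: [-0.5, 1.7, 6.0]
opening: 0.325
finger_force: 58.7
```

Emit:
{"op": "servo_tool", "data": {"targets": [[[0,0,-0.01],[0,0,0]],[[0,0,-0.03],[0,0,0]],[[0,0,-0.04],[0,0,0]],[[0,0,-0.04],[0,0,0]],[[0,0,0],[0,0,0]]]}}

```text
clock: 29.38
tool_pos: [0.3624, -0.2928, 0.132]
orientation: [-0.001, 0.762, -0.647, 0.004]
wrist_force: [0.3, -0.1, -2.6]
opening: 0.327
finger_force: 59.8
```

Emit:
{"op": "servo_tool", "data": {"targets": [[[0,0,-0.03],[0,0,0.163]],[[0,0,-0.03],[0,0,0.163]],[[0,0,0],[0,0,0.163]],[[0,0,0],[0,0,0.163]],[[0,0,0],[0,0,0.163]]]}}

```text
clock: 30.0
tool_pos: [0.3598, -0.2913, 0.1874]
orientation: [-0.0, -0.44, 0.898, 0.001]
wrist_force: [-0.0, 0.6, -2.2]
opening: 0.325
finger_force: 59.9
```

Emit:
{"op": "servo_tool", "data": {"targets": [[[0,0,0],[0,0,0.163]],[[0,0,0],[0,0,0.163]],[[0,0,0],[0,0,0.163]],[[0,0,0],[0,0,0.163]],[[0,0,0],[0,0,0.163]]]}}

```text
clock: 30.62
tool_pos: [0.3598, -0.2912, 0.1873]
orientation: [-0.001, -0.049, 0.999, 0.001]
wrist_force: [0.1, 0.7, -1.6]
opening: 0.33
finger_force: 59.8
```

Run:
```python
from h import *
to(tr(0,-.033,.12)); st()
t,s=panels();bal(t)
```

```text
at [ 0.3598 -0.2912  0.1873] yaw 95.57 tool shift [-0.2167  0.4098  0.0675]
{'clock': 30.625, 'tool_pos': [0.3598, -0.2912, 0.1873], 'orientation': [-0.0009, -0.0486, 0.9988, 0.0008], 'wrist_force': [0.0659, 0.6785, -1.6415], 'opening': 0.3304, 'finger_force': 59.7634}
[279.5, 173.4] [316.4, 156.2] P [0.5756, 0.1748, 0.0801] miss 0.0007 tray xy [ 0.0435 -0.0001]
[325.9, 183.3] [337.9, 181.2] P [0.547, 0.0287, 0.0798] miss 0.0009 tray xy [ 0.0005 -0.1427]
[234.0, 190.4] [278.9, 144.0] P [0.5184, 0.3131, 0.08] miss 0.0031 tray xy [0.0003 0.1432]
[280.6, 199.9] [296.9, 166.7] P [0.4904, 0.1673, 0.0817] miss 0.0015 tray xy [-0.042   0.0009]
px (443.1, 254.3) pos [ 0.3408 -0.3439  0.02  ] len 0.067 axis deg 1.5999999999999943
px (425.0, 166.0) pos [ 0.6295 -0.2957  0.02  ] len 0.0855 axis deg 91.4
```

Emit:
{"op": "servo_tool", "data": {"targets": [[[-0.0217,0.041,0],[0,0,0]],[[-0.0217,0.041,0],[0,0,0]],[[-0.0217,0.041,0],[0,0,0]],[[-0.0217,0.041,0],[0,0,0]],[[-0.0217,0.041,0],[0,0,0]]]}}

```text
clock: 31.35
tool_pos: [0.4473, -0.0752, 0.1879]
orientation: [-0.0, -0.053, 0.999, 0.0]
wrist_force: [0.5, 0.0, -1.9]
opening: 0.327
finger_force: 59.9
```

Emit:
{"op": "servo_tool", "data": {"targets": [[[-0.0217,0.041,0],[0,0,0]],[[-0.0217,0.041,0],[0,0,0]],[[-0.0217,0.041,0],[0,0,0]],[[-0.0217,0.041,0],[0,0,0]],[[-0.0217,0.041,0],[0,0,0]]]}}

```text
clock: 31.98
tool_pos: [0.5343, 0.1397, 0.1876]
orientation: [-0.001, -0.053, 0.999, -0.0]
wrist_force: [0.2, 0.3, -1.7]
opening: 0.329
finger_force: 59.9
```

Emit:
{"op": "servo_tool", "data": {"targets": [[[0,0,0.03],[0,0,0]],[[0,0,0.03],[0,0,0]],[[0,0,0],[0,0,0]],[[0,0,0],[0,0,0]],[[0,0,0],[0,0,0]]]}}

```text
clock: 32.6
tool_pos: [0.5352, 0.1385, 0.1299]
orientation: [0.001, -0.052, 0.999, 0.0]
wrist_force: [0.9, -0.1, -2.4]
opening: 0.329
finger_force: 59.9
```

Run:
```python
from h import *
to(tr(0,-.033,.058)); st()
t=viewer.get_image("top"); s=viewer.get_image("side")
a=cv2.resize(t[140:240,250:350],(400,400),interpolation=cv2.INTER_CUBIC)
b=cv2.resize(s[110:210,260:360],(400,400),interpolation=cv2.INTER_CUBIC)
cv2.imwrite("pics/c7.png",np.hstack([a,b])); bal(t)
```

```text
at [0.5352 0.1385 0.1299] yaw 95.93 tool shift [-0.0001 -0.0009  0.0719]
{'clock': 32.6, 'tool_pos': [0.5352, 0.1385, 0.1299], 'orientation': [0.0013, -0.0517, 0.9987, 0.0005], 'wrist_force': [0.8539, -0.1372, -2.3626], 'opening': 0.3285, 'finger_force': 59.9303}
px (422.9, 218.5) pos [ 0.4538 -0.2836  0.02  ] len 0.149 axis deg 98.9
px (416.5, 166.9) pos [ 0.6257 -0.2678  0.02  ] len 0.1429 axis deg 94.5
```

View pics/c7.png

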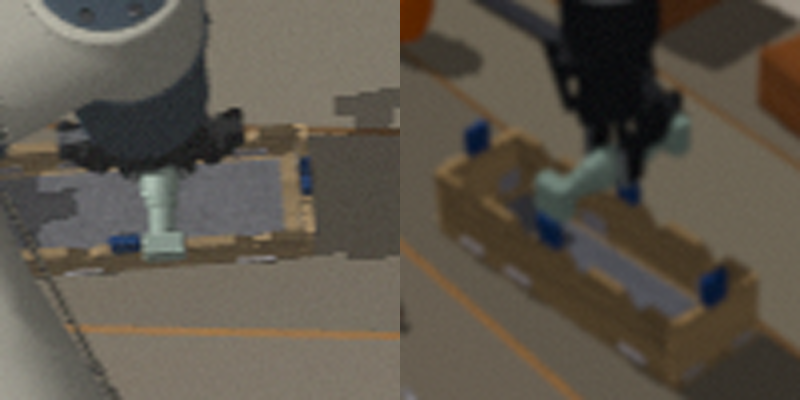

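```bash
cat >> h.py <<'E'
def held():
    """near plinth of the held baluster in both views -> tray coordinates relative to TCP"""
    p=cur()[0]; r=p[:2]-C; c=np.array([r@ax,r@ay])
    q=tr(c[0]-.062,c[1],p[2]+.011); px=[]
    for n in("top","side"):
        im=viewer.get_image(n); u,v=map(int,proj(n,q)); m=cv2.inRange(cv2.cvtColor(im,cv2.COLOR_BGR2HSV),(55,12,60),(100,130,255))
        k=np.zeros_like(m); k[v-9:v+10,u-9:u+10]=255; M=cv2.moments(m&k,True); px.append((M["m10"]/M["m00"],M["m01"]/M["m00"])); print(n,"exp",np.round(proj(n,q),1),"got",np.round(px[-1],1),M["m00"])
    P,mm=tri(*px); r=P[:2]-C; print("plinth tray",(r@ax).round(4),(r@ay).round(4),P[2].round(4),"miss",mm.round(4),"expect",(c-[.062,0]).round(4),(p[2]+.011).round(4))
E
python3 -c "
from h import *
held()"
```

```text
top exp [290.6 201.1] got [290.2 198.6] 112.0
side exp [297.8 158.9] got [299.7 158.1] 121.0
plinth tray -0.0546 -0.0316 0.1391 miss 0.0 expect [-0.0626 -0.0322] 0.1404
```

Emit:
{"op": "servo_tool", "data": {"targets": [[[0,-0.001,0.015],[0,0,0]],[[0,0,0.02],[0,0,0]],[[0,0,0.02],[0,0,0]],[[0,0,0.01],[0,0,0]],[[0,0,0.004],[0,0,0]]]}}

```text
clock: 33.42
tool_pos: [0.5342, 0.1371, 0.0585]
orientation: [-0.001, -0.051, 0.999, -0.0]
wrist_force: [-0.1, 0.7, -1.7]
opening: 0.327
finger_force: 59.9
```

Emit:
{"op": "servo_tool", "data": {"targets": [[[0,0,0.001],[0,0,0]],[[0,0,0.001],[0,0,0]],[[0,0,0.001],[0,0,0]],[[0,0,0.001],[0,0,0]],[[0,0,0],[0,0,0]]]}}

```text
clock: 34.05
tool_pos: [0.5351, 0.1379, 0.0565]
orientation: [0.001, -0.052, 0.999, 0.0]
wrist_force: [-2.7, 1.9, 5.0]
opening: 0.326
finger_force: 60.9
```

Emit:
{"op": "servo_tool", "data": {"targets": [[[0,0,0],[0,0,0]],[[0,0,0],[0,0,0]],[[0,0,0],[0,0,0]],[[0,0,0],[0,0,0]],[[0,0,0],[0,0,0]]], "jaw": 0.04}}

```text
clock: 34.67
tool_pos: [0.5344, 0.1373, 0.0552]
orientation: [-0.0, -0.051, 0.999, -0.0]
wrist_force: [-0.3, 0.5, 0.1]
opening: 0.473
finger_force: 0.0
```

Emit:
{"op": "servo_tool", "data": {"targets": [[[0,0,-0.01],[0,0,0]],[[0,0,-0.02],[0,0,0]],[[0,0,-0.03],[0,0,0]],[[0,0,-0.04],[0,0,0]],[[0,0,-0.04],[0,0,0]]]}}

```text
clock: 35.3
tool_pos: [0.5344, 0.1372, 0.1974]
orientation: [0.0, -0.051, 0.999, 0.0]
wrist_force: [0.1, 0.7, 0.3]
opening: 0.47
finger_force: 0.0
```

Emit:
{"op": "servo_tool", "data": {"targets": [[[0.0175,-0.04,0],[0,0,-0.16]],[[0.01,-0.045,0],[0,0,-0.16]],[[0.001,-0.045,0],[0,0,-0.16]],[[-0.005,-0.045,0],[0,0,-0.16]],[[0,0,0],[0,0,-0.16]]], "jaw": 0.055}}

```text
clock: 35.92
tool_pos: [0.5707, -0.029, 0.1954]
orientation: [-0.0, -0.437, 0.899, -0.0]
wrist_force: [-1.1, 0.2, -0.1]
opening: 0.646
finger_force: 0.0
```

Emit:
{"op": "servo_tool", "data": {"targets": [[[0,0,0],[0,0,-0.163]],[[0,0,0],[0,0,-0.163]],[[0,0,0],[0,0,-0.163]],[[0,0,0],[0,0,-0.163]],[[0,0,0],[0,0,-0.16]]]}}

```text
clock: 36.55
tool_pos: [0.5697, -0.0267, 0.1961]
orientation: [-0.0, 0.758, -0.652, 0.0]
wrist_force: [-1.0, 0.1, 0.4]
opening: 0.647
finger_force: 0.0
```

Run:
```python
from h import *
to([.454,-.2835,.06]); st()
t,s=panels();bal(t)
a=cv2.resize(t[150:230,220:350],(650,400),interpolation=cv2.INTER_CUBIC)
cv2.imwrite("pics/c8.png",a); cv2.imwrite("pics/s8.png",cv2.resize(s[110:230,240:400],(640,480),interpolation=cv2.INTER_CUBIC))
```

```text
at [ 0.5697 -0.0267  0.1961] yaw -171.44 tool shift [0.2367 0.1528 0.136 ]
{'clock': 36.55, 'tool_pos': [0.5697, -0.0267, 0.1961], 'orientation': [-0.0003, 0.7579, -0.6524, 0.0003], 'wrist_force': [-1.0239, 0.0939, 0.4171], 'opening': 0.6466, 'finger_force': 0.0}
[233.7, 190.1] [278.9, 144.0] P [0.5195, 0.3144, 0.0789] miss 0.0027 tray xy [0.0015 0.1444]
px (422.9, 218.5) pos [ 0.4538 -0.2836  0.02  ] len 0.149 axis deg 98.9
px (416.0, 167.0) pos [ 0.6254 -0.266   0.02  ] len 0.1457 axis deg 93.1
```

Emit:
{"op": "servo_tool", "data": {"targets": [[[0.0394,0.0255,0],[0,0,0]],[[0.0394,0.0255,0],[0,0,0]],[[0.0394,0.0255,0],[0,0,0]],[[0.0394,0.0255,0.02],[0,0,0]],[[0.0394,0.0255,0.03],[0,0,0]]]}}

```text
clock: 37.28
tool_pos: [0.4719, -0.2414, 0.1463]
orientation: [-0.001, 0.755, -0.656, 0.002]
wrist_force: [1.8, -0.4, -0.5]
opening: 0.644
finger_force: 0.0
```

Emit:
{"op": "servo_tool", "data": {"targets": [[[0.0394,0.0255,0.03],[0,0,0]],[[0,0,0.03],[0,0,0]],[[0,0,0.02],[0,0,0]],[[0,0,0],[0,0,0]],[[0,0,0],[0,0,0]]]}}

```text
clock: 37.9
tool_pos: [0.453, -0.2828, 0.0665]
orientation: [-0.0, 0.756, -0.655, 0.001]
wrist_force: [-0.7, 0.2, -0.3]
opening: 0.646
finger_force: 0.0
```

Run:
```python
from h import *
t,s=panels();bal(t)
to([.454,-.2835,.009]); st()
a=cv2.resize(t[150:230,220:350],(390,240),interpolation=cv2.INTER_CUBIC)
b=cv2.resize(s[120:220,260:370],(396,360),interpolation=cv2.INTER_CUBIC)
a=np.vstack([a,np.zeros((120,390,3),np.uint8)])
cv2.imwrite("pics/c8.png",np.hstack([a,b]))
```

```text
[279.2, 173.2] [316.4, 156.2] P [0.5764, 0.1759, 0.0791] miss 0.0006 tray xy [0.0444 0.0009]
[325.9, 183.3] [337.8, 181.2] P [0.5469, 0.0288, 0.0799] miss 0.0006 tray xy [ 0.0004 -0.1425]
[233.9, 190.3] [278.9, 144.1] P [0.5189, 0.3137, 0.0791] miss 0.0028 tray xy [0.0009 0.1437]
[280.7, 200.3] [296.8, 166.4] P [0.4891, 0.1665, 0.0838] miss 0.0024 tray xy [-0.0434  0.0002]
px (419.1, 219.2) pos [ 0.4512 -0.2717  0.02  ] len 0.0539 axis deg 102.7
at [ 0.4531 -0.2827  0.0666] yaw -171.77 tool shift [ 0.0008 -0.0006  0.0576]
{'clock': 38.0, 'tool_pos': [0.4531, -0.2827, 0.0666], 'orientation': [-0.0004, 0.756, -0.6545, 0.0011], 'wrist_force': [-0.2335, 0.0213, 0.5102], 'opening': 0.647, 'finger_force': 0.0}
```

View pics/c8.png

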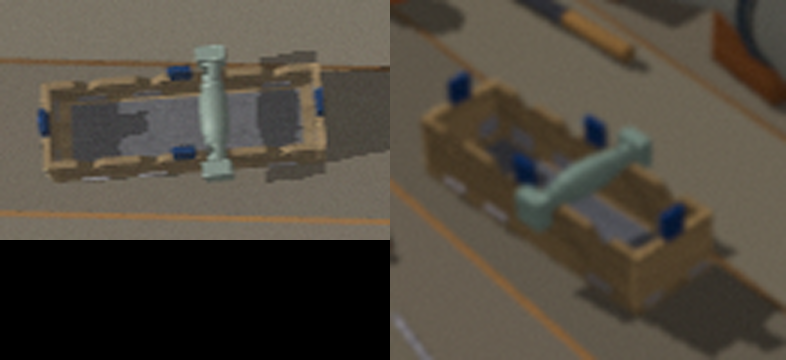

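The crop shows the first baluster across the tray at notch1, with both plinths outside the sides and all panels upright. Now the second.

Emit:
{"op": "servo_tool", "data": {"targets": [[[0.001,-0.001,0.015],[0,0,-0.006]],[[0,0,0.02],[0,0,0]],[[0,0,0.015],[0,0,0]],[[0,0,0.008],[0,0,0]],[[0,0,0],[0,0,0]]]}}

```text
clock: 38.62
tool_pos: [0.453, -0.2833, 0.0067]
orientation: [0.0, 0.758, -0.652, -0.0]
wrist_force: [0.4, 0.8, -0.7]
opening: 0.641
finger_force: 0.0
```

Emit:
{"op": "servo_tool", "data": {"targets": [[[0,0,0],[0,0,0]],[[0,0,0],[0,0,0]],[[0,0,0],[0,0,0]],[[0,0,0],[0,0,0]],[[0,0,0],[0,0,0]]], "jaw": 0.01}}

```text
clock: 39.25
tool_pos: [0.4539, -0.2836, 0.0083]
orientation: [-0.0, 0.758, -0.652, 0.001]
wrist_force: [-1.0, 1.0, 6.0]
opening: 0.328
finger_force: 59.5
```

Emit:
{"op": "servo_tool", "data": {"targets": [[[0,0,-0.01],[0,0,0]],[[0,0,-0.03],[0,0,0]],[[0,0,-0.04],[0,0,0]],[[0,0,-0.04],[0,0,0]],[[0,0,-0.03],[0,0,0]]]}}

```text
clock: 39.88
tool_pos: [0.4534, -0.2833, 0.1593]
orientation: [-0.0, 0.758, -0.652, 0.001]
wrist_force: [0.8, -0.6, -1.6]
opening: 0.332
finger_force: 59.4
```

Emit:
{"op": "servo_tool", "data": {"targets": [[[0,0,-0.03],[0,0,0.163]],[[0,0,0],[0,0,0.163]],[[0,0,0],[0,0,0.163]],[[0,0,0],[0,0,0.163]],[[0,0,0],[0,0,0.163]]]}}

```text
clock: 40.5
tool_pos: [0.4529, -0.283, 0.1872]
orientation: [-0.0, -0.435, 0.9, 0.0]
wrist_force: [-0.1, -0.3, -0.9]
opening: 0.33
finger_force: 59.5
```

Emit:
{"op": "servo_tool", "data": {"targets": [[[0,0,0],[0,0,0.163]],[[0,0,0],[0,0,0.163]],[[0,0,0],[0,0,0.163]],[[0,0,0],[0,0,0.163]],[[0,0,0],[0,0,0.163]]]}}

```text
clock: 41.12
tool_pos: [0.4529, -0.283, 0.1871]
orientation: [-0.0, -0.043, 0.999, 0.0]
wrist_force: [-1.0, 0.7, -2.2]
opening: 0.331
finger_force: 59.5
```

Run:
```python
from h import *
to(tr(0,.033,.13)); st()
t=viewer.get_image("top"); bal(t)
```

```text
at [ 0.4529 -0.283   0.1871] yaw 94.88 tool shift [-0.1173  0.4782  0.0575]
{'clock': 41.125, 'tool_pos': [0.4529, -0.283, 0.1871], 'orientation': [-0.0003, -0.0426, 0.9991, 0.0004], 'wrist_force': [-1.0324, 0.6938, -2.2215], 'opening': 0.3311, 'finger_force': 59.4629}
px (438.7, 220.0) pos [ 0.4498 -0.334   0.02  ] len 0.0734 axis deg 3.5
px (432.5, 188.5) pos [ 0.5536 -0.3178  0.02  ] len 0.0437 axis deg 178.1
```

Emit:
{"op": "servo_tool", "data": {"targets": [[[-0.0117,0.0478,0],[0,0,0]],[[-0.0117,0.0478,0],[0,0,0]],[[-0.0117,0.0478,0],[0,0,0]],[[-0.0117,0.0478,0],[0,0,0]],[[-0.0117,0.0478,0],[0,0,0]]]}}

```text
clock: 41.8
tool_pos: [0.4896, -0.0384, 0.1874]
orientation: [-0.0, -0.047, 0.999, 0.0]
wrist_force: [1.5, -1.0, -2.1]
opening: 0.333
finger_force: 59.5
```

Emit:
{"op": "servo_tool", "data": {"targets": [[[-0.0117,0.0478,0],[0,0,0]],[[-0.0117,0.0478,0],[0,0,0]],[[-0.0117,0.0478,0],[0,0,0]],[[-0.0117,0.0478,0],[0,0,0]],[[-0.0117,0.0478,0],[0,0,0]]]}}

```text
clock: 42.42
tool_pos: [0.5261, 0.2049, 0.1873]
orientation: [-0.0, -0.047, 0.999, 0.0]
wrist_force: [0.2, -0.9, -0.9]
opening: 0.331
finger_force: 59.5
```

Emit:
{"op": "servo_tool", "data": {"targets": [[[0,0,0.03],[0,0,-0.014]],[[0,0,0.027],[0,0,0]],[[0,0,0],[0,0,0]],[[0,0,0],[0,0,0]],[[0,0,0],[0,0,0]]]}}

```text
clock: 43.05
tool_pos: [0.5273, 0.2036, 0.1319]
orientation: [0.001, -0.053, 0.999, 0.001]
wrist_force: [-0.2, 0.0, -2.8]
opening: 0.328
finger_force: 59.7
```

Run:
```python
from h import *
to(tr(0,.033,.058)); st(); held()
t=viewer.get_image("top"); bal(t)
```

```text
at [0.5273 0.2036 0.1319] yaw 96.03 tool shift [-0.0016 -0.0004  0.0739]
{'clock': 43.05, 'tool_pos': [0.5273, 0.2036, 0.1319], 'orientation': [0.0012, -0.0526, 0.9986, 0.0006], 'wrist_force': [-0.1968, 0.0119, -2.7929], 'opening': 0.3283, 'finger_force': 59.7046}
top exp [268.3 202.9] got [268.2 199.8] 115.0
side exp [283.7 149.7] got [285.8 148. ] 116.0
plinth tray -0.0549 0.0331 0.1451 miss 0.0003 expect [-0.0637  0.0333] 0.1429
px (416.5, 166.9) pos [ 0.6257 -0.2678  0.02  ] len 0.1429 axis deg 94.3
```

Emit:
{"op": "servo_tool", "data": {"targets": [[[-0.0015,-0.0005,0.015],[0,0,0.004]],[[0,0,0.02],[0,0,0]],[[0,0,0.02],[0,0,0]],[[0,0,0.012],[0,0,0]],[[0,0,0.005],[0,0,0]]]}}

```text
clock: 43.82
tool_pos: [0.5277, 0.2026, 0.0572]
orientation: [-0.001, -0.05, 0.999, -0.0]
wrist_force: [-0.5, 0.6, -2.2]
opening: 0.328
finger_force: 59.7
```

Emit:
{"op": "servo_tool", "data": {"targets": [[[0,0,0.001],[0,0,0]],[[0,0,0.001],[0,0,0]],[[0,0,0.001],[0,0,0]],[[0,0,0.001],[0,0,0]],[[0,0,0],[0,0,0]]]}}

```text
clock: 44.45
tool_pos: [0.5287, 0.2034, 0.0556]
orientation: [0.001, -0.05, 0.999, 0.0]
wrist_force: [-1.5, -0.1, 5.3]
opening: 0.329
finger_force: 60.6
```

Emit:
{"op": "servo_tool", "data": {"targets": [[[0,0,0],[0,0,0]],[[0,0,0],[0,0,0]],[[0,0,0],[0,0,0]],[[0,0,0],[0,0,0]],[[0,0,0],[0,0,0]]], "jaw": 0.04}}

```text
clock: 45.08
tool_pos: [0.528, 0.2029, 0.0542]
orientation: [-0.0, -0.05, 0.999, -0.0]
wrist_force: [0.4, -0.1, -0.7]
opening: 0.466
finger_force: 0.0
```

Emit:
{"op": "servo_tool", "data": {"targets": [[[0,0,-0.01],[0,0,0]],[[0,0,-0.02],[0,0,0]],[[0,0,-0.03],[0,0,0]],[[0,0,-0.04],[0,0,0]],[[0,0,-0.04],[0,0,0]]]}}

```text
clock: 45.7
tool_pos: [0.528, 0.2028, 0.1963]
orientation: [0.0, -0.05, 0.999, 0.0]
wrist_force: [1.4, -0.2, -0.3]
opening: 0.469
finger_force: 0.0
```

Emit:
{"op": "servo_tool", "data": {"targets": [[[0,0,0],[0,0,-0.155]],[[0,0,0],[0,0,-0.155]],[[0,0,0],[0,0,-0.155]],[[0,0,0],[0,0,-0.155]],[[0,0,0],[0,0,-0.155]]], "jaw": 0.055}}

```text
clock: 46.32
tool_pos: [0.5281, 0.2029, 0.1951]
orientation: [0.0, -0.426, 0.905, 0.0]
wrist_force: [0.5, -0.2, -0.4]
opening: 0.647
finger_force: 0.0
```

Emit:
{"op": "servo_tool", "data": {"targets": [[[0,0,0],[0,0,-0.155]],[[0,0,0],[0,0,-0.155]],[[0,0,0],[0,0,-0.155]],[[0,0,0],[0,0,-0.155]],[[0,0,0],[0,0,-0.155]]]}}

```text
clock: 46.95
tool_pos: [0.5281, 0.2029, 0.1951]
orientation: [-0.0, 0.737, -0.676, 0.0]
wrist_force: [-0.5, 0.4, -0.7]
opening: 0.648
finger_force: 0.0
```

Run:
```python
from h import *
to([.6255,-.2665,.07]); st()
t=viewer.get_image("top"); bal(t)
```

```text
at [0.5281 0.2029 0.1951] yaw -175.12 tool shift [ 0.4761 -0.057   0.125 ]
{'clock': 46.95, 'tool_pos': [0.5281, 0.2029, 0.1951], 'orientation': [-0.0004, 0.7366, -0.6764, 0.0002], 'wrist_force': [-0.4732, 0.3879, -0.6984], 'opening': 0.6479, 'finger_force': 0.0}
px (416.5, 166.9) pos [ 0.6256 -0.2676  0.02  ] len 0.1433 axis deg 94.5
```

Emit:
{"op": "servo_tool", "data": {"targets": [[[0.0476,-0.0057,0],[0,0,0]],[[0.0476,-0.0057,0],[0,0,0]],[[0.0476,-0.0057,0],[0,0,0]],[[0.0476,-0.0057,0],[0,0,0]],[[0.0476,-0.0057,0],[0,0,0]]]}}

```text
clock: 47.62
tool_pos: [0.5757, -0.0336, 0.1951]
orientation: [-0.0, 0.734, -0.679, 0.0]
wrist_force: [0.2, -0.1, 0.0]
opening: 0.647
finger_force: 0.0
```

Emit:
{"op": "servo_tool", "data": {"targets": [[[0.0476,-0.0057,0],[0,0,0]],[[0.0476,-0.0057,0],[0,0,0]],[[0.0476,-0.0057,0],[0,0,0]],[[0.0476,-0.0057,0],[0,0,0]],[[0.0476,-0.0057,0],[0,0,0]]]}}

```text
clock: 48.25
tool_pos: [0.6231, -0.2686, 0.195]
orientation: [-0.0, 0.734, -0.679, 0.0]
wrist_force: [1.4, 0.4, 0.4]
opening: 0.643
finger_force: 0.0
```

Emit:
{"op": "servo_tool", "data": {"targets": [[[0,0,0.04],[0,0,0]],[[0,0,0.04],[0,0,0]],[[0,0,0.03],[0,0,0]],[[0,0,0],[0,0,0]],[[0,0,0],[0,0,0]]]}}

```text
clock: 48.88
tool_pos: [0.6239, -0.2674, 0.0863]
orientation: [-0.0, 0.735, -0.678, 0.001]
wrist_force: [0.1, 0.2, 1.3]
opening: 0.644
finger_force: 0.0
```

Run:
```python
from h import *
t,s=panels();bal(t)
to([.6255,-.2668,.009]); st()
m=blobs(s,(60,15,60),(100,130,255),40)[1]; m[:, :380]=0; m[:,460:]=0; m[:212]=0; m[315:]=0
for c in cv2.findContours(m,cv2.RETR_EXTERNAL,cv2.CHAIN_APPROX_NONE)[0]: print(cv2.minAreaRect(c))
a=cv2.resize(t[150:230,220:350],(390,240),interpolation=cv2.INTER_CUBIC)
b=cv2.resize(s[120:220,260:370],(396,360),interpolation=cv2.INTER_CUBIC)
a=np.vstack([a,np.zeros((120,390,3),np.uint8)])
cv2.imwrite("pics/c9.png",np.hstack([a,b]))
```

```text
[279.1, 173.1] [316.2, 155.8] P [0.5761, 0.1762, 0.0808] miss 0.0002 tray xy [0.0441 0.0012]
[326.0, 183.5] [337.7, 181.2] P [0.5461, 0.0285, 0.0804] miss 0.0007 tray xy [-0.0004 -0.1428]
[233.9, 190.1] [278.9, 144.0] P [0.5192, 0.3138, 0.0794] miss 0.0024 tray xy [0.0012 0.1438]
[280.8, 200.0] [296.9, 166.6] P [0.4899, 0.1665, 0.0827] miss 0.0016 tray xy [-0.0426  0.0001]
px (412.0, 167.0) pos [ 0.6251 -0.2528  0.02  ] len 0.0592 axis deg 91.4
at [ 0.6241 -0.2673  0.0867] yaw -175.43 tool shift [-0.0005 -0.0012  0.0777]
{'clock': 48.975, 'tool_pos': [0.6241, -0.2673, 0.0867], 'orientation': [-0.0008, 0.7347, -0.6784, 0.0017], 'wrist_force': [-0.1147, 0.0758, -0.845], 'opening': 0.6448, 'finger_force': 0.0}
((425.04595947265625, 235.69288635253906), (50.74454116821289, 14.689848899841309), 34.07719421386719)
```

View pics/c9.png

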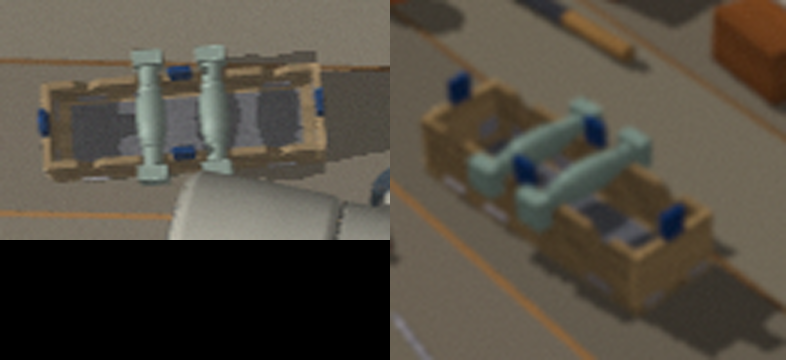

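Both balusters rest level in notch1 and notch2, with plinths outside and panels upright. The third has not moved (side (425,236)). Now I grasp it.

Emit:
{"op": "servo_tool", "data": {"targets": [[[-0.0005,-0.001,0.025],[0,0,0]],[[0,0,0.025],[0,0,0]],[[0,0,0.02],[0,0,0]],[[0,0,0.0075],[0,0,0]],[[0,0,0],[0,0,0]]]}}

```text
clock: 49.6
tool_pos: [0.6243, -0.2665, 0.0075]
orientation: [-0.0, 0.735, -0.678, 0.0]
wrist_force: [0.5, -0.7, 0.6]
opening: 0.646
finger_force: 0.0
```

Emit:
{"op": "servo_tool", "data": {"targets": [[[0,0,0],[0,0,0]],[[0,0,0],[0,0,0]],[[0,0,0],[0,0,0]],[[0,0,0],[0,0,0]],[[0,0,0],[0,0,0]]], "jaw": 0.01}}

```text
clock: 50.22
tool_pos: [0.625, -0.2667, 0.0085]
orientation: [-0.001, 0.735, -0.678, 0.001]
wrist_force: [-0.8, 1.1, 6.5]
opening: 0.332
finger_force: 59.7
```

Emit:
{"op": "servo_tool", "data": {"targets": [[[0,0,-0.01],[0,0,0]],[[0,0,-0.03],[0,0,0]],[[0,0,-0.04],[0,0,0]],[[0,0,-0.04],[0,0,0]],[[0,0,-0.03],[0,0,0]]]}}

```text
clock: 50.85
tool_pos: [0.6236, -0.2663, 0.1585]
orientation: [-0.0, 0.735, -0.678, 0.0]
wrist_force: [1.2, -0.7, -3.2]
opening: 0.324
finger_force: 59.5
```

Emit:
{"op": "servo_tool", "data": {"targets": [[[0,0,-0.03],[0,0,0.155]],[[0,0,0],[0,0,0.155]],[[0,0,0],[0,0,0.155]],[[0,0,0],[0,0,0.155]],[[0,0,0],[0,0,0.155]]]}}

```text
clock: 51.48
tool_pos: [0.6232, -0.2661, 0.1861]
orientation: [-0.001, -0.422, 0.907, 0.001]
wrist_force: [-0.3, 0.1, -2.4]
opening: 0.327
finger_force: 59.5
```

Emit:
{"op": "servo_tool", "data": {"targets": [[[0,0,0],[0,0,0.155]],[[0,0,0],[0,0,0.155]],[[0,0,0],[0,0,0.155]],[[0,0,0],[0,0,0.155]],[[0,0,0],[0,0,0.155]]]}}

```text
clock: 52.1
tool_pos: [0.6232, -0.2661, 0.1861]
orientation: [-0.001, -0.048, 0.999, 0.001]
wrist_force: [-0.2, -0.3, -2.7]
opening: 0.328
finger_force: 59.4
```

Run:
```python
from h import *
to(tr(0,-.099,.13)); st()
```

```text
at [ 0.6232 -0.2661  0.1861] yaw 95.47 tool shift [0.0483 0.3443 0.0566]
{'clock': 52.1, 'tool_pos': [0.6232, -0.2661, 0.1861], 'orientation': [-0.0009, -0.0477, 0.9989, 0.0006], 'wrist_force': [-0.1992, -0.2827, -2.6971], 'opening': 0.3285, 'finger_force': 59.4373}
```

Emit:
{"op": "servo_tool", "data": {"targets": [[[0.024,0,0],[0,0,0]],[[0.0243,0,0],[0,0,0]],[[0,0.043,0],[0,0,0]],[[0,0.043,0],[0,0,0]],[[0,0.043,0],[0,0,0]]]}}

```text
clock: 52.72
tool_pos: [0.5618, -0.1416, 0.1864]
orientation: [-0.001, -0.05, 0.999, 0.0]
wrist_force: [0.4, 0.9, -3.0]
opening: 0.329
finger_force: 59.8
```

Emit:
{"op": "servo_tool", "data": {"targets": [[[0,0.043,0],[0,0,0]],[[0,0.043,0],[0,0,0]],[[0,0.043,0],[0,0,0]],[[0,0.043,0],[0,0,0]],[[0,0.043,0],[0,0,0]]]}}

```text
clock: 53.35
tool_pos: [0.5402, 0.0723, 0.1865]
orientation: [-0.001, -0.05, 0.999, 0.0]
wrist_force: [0.8, 0.7, -1.9]
opening: 0.327
finger_force: 59.8
```

Emit:
{"op": "servo_tool", "data": {"targets": [[[0,0,0.03],[0,0,0]],[[0,0,0.026],[0,0,0]],[[0,0,0],[0,0,0]],[[0,0,0],[0,0,0]],[[0,0,0],[0,0,0]]]}}

```text
clock: 53.98
tool_pos: [0.542, 0.0711, 0.1322]
orientation: [0.001, -0.05, 0.999, 0.0]
wrist_force: [-0.2, 0.3, -2.6]
opening: 0.323
finger_force: 59.8
```

Run:
```python
from h import *
to(tr(0,-.099,.058)); st(); held()
```

```text
at [0.542  0.0711 0.1322] yaw 95.76 tool shift [-0.0001  0.001   0.0742]
{'clock': 53.975, 'tool_pos': [0.542, 0.0711, 0.1322], 'orientation': [0.0011, -0.0503, 0.9987, 0.0003], 'wrist_force': [-0.2433, 0.3197, -2.5724], 'opening': 0.3231, 'finger_force': 59.7929}
top exp [313.4 199.1] got [312.9 196.2] 104.0
side exp [312.9 167.6] got [311.9 167.2] 242.0
plinth tray -0.0574 -0.0967 0.142 miss 0.0092 expect [-0.0623 -0.1   ] 0.1432
```

Emit:
{"op": "servo_tool", "data": {"targets": [[[0,0.001,0.015],[0,0,0]],[[0,0,0.02],[0,0,0]],[[0,0,0.02],[0,0,0]],[[0,0,0.012],[0,0,0]],[[0,0,0.005],[0,0,0]]]}}

```text
clock: 54.7
tool_pos: [0.5406, 0.0718, 0.0578]
orientation: [-0.001, -0.05, 0.999, -0.0]
wrist_force: [0.2, 0.2, -3.1]
opening: 0.328
finger_force: 59.8
```

Emit:
{"op": "servo_tool", "data": {"targets": [[[0,0,0.001],[0,0,0]],[[0,0,0.001],[0,0,0]],[[0,0,0.001],[0,0,0]],[[0,0,0.001],[0,0,0]],[[0,0,0],[0,0,0]]]}}

```text
clock: 55.32
tool_pos: [0.5415, 0.0723, 0.0555]
orientation: [0.001, -0.051, 0.999, 0.0]
wrist_force: [-2.4, 0.7, 2.4]
opening: 0.327
finger_force: 60.4
```

Run:
```python
from h import *
to(tr(0,-.099,.0555)); st(); panels()
```

```text
at [0.5415 0.0723 0.0555] yaw 95.79 tool shift [-0.0006 -0.0002 -0.    ]
{'clock': 55.325, 'tool_pos': [0.5415, 0.0723, 0.0555], 'orientation': [0.0006, -0.0505, 0.9987, 0.0002], 'wrist_force': [-2.3887, 0.6601, 2.3943], 'opening': 0.3269, 'finger_force': 60.3582}
```

Rests in the notches; release with a small opening and rise, then clear off sideways.

Emit:
{"op": "servo_tool", "data": {"targets": [[[0,0,0],[0,0,0]],[[0,0,0],[0,0,0]],[[0,0,0],[0,0,0]],[[0,0,0],[0,0,0]],[[0,0,0],[0,0,0]]], "jaw": 0.037}}

```text
clock: 56.05
tool_pos: [0.5411, 0.072, 0.0548]
orientation: [-0.0, -0.05, 0.999, -0.0]
wrist_force: [-0.5, 0.2, 0.2]
opening: 0.438
finger_force: 0.0
```

Emit:
{"op": "servo_tool", "data": {"targets": [[[0,0,-0.01],[0,0,0]],[[0,0,-0.02],[0,0,0]],[[0,0,-0.03],[0,0,0]],[[0,0,-0.04],[0,0,0]],[[0,0,-0.04],[0,0,0]]]}}

```text
clock: 56.68
tool_pos: [0.541, 0.0719, 0.1969]
orientation: [0.0, -0.05, 0.999, 0.0]
wrist_force: [-0.2, 0.3, 0.2]
opening: 0.432
finger_force: 0.0
```

Emit:
{"op": "servo_tool", "data": {"targets": [[[0.02,-0.05,0],[0,0,0]],[[0.02,-0.05,0],[0,0,0]],[[0.02,-0.05,0],[0,0,0]],[[0.02,-0.05,0],[0,0,0]],[[0.02,-0.05,0],[0,0,0]]]}}

```text
clock: 57.3
tool_pos: [0.4662, -0.1884, 0.1958]
orientation: [0.001, -0.051, 0.999, -0.0]
wrist_force: [0.5, -0.2, 0.4]
opening: 0.435
finger_force: 0.0
```

Emit:
{"op": "servo_tool", "data": {"targets": [[[0.01,-0.05,0],[0,0,0]],[[0.01,-0.05,0],[0,0,0]],[[0,0,0],[0,0,0]],[[0,0,0],[0,0,0]],[[0,0,0],[0,0,0]]]}}

```text
clock: 57.92
tool_pos: [0.4572, -0.2875, 0.1952]
orientation: [0.0, -0.051, 0.999, -0.0]
wrist_force: [-0.3, -0.2, 0.1]
opening: 0.434
finger_force: 0.0
```

Run:
```python
from h import *
t,s=panels();bal(t); st()
a=cv2.resize(t[150:230,220:350],(390,240),interpolation=cv2.INTER_CUBIC)
b=cv2.resize(s[120:220,260:370],(396,360),interpolation=cv2.INTER_CUBIC)
c=cv2.resize(t[80:280,330:470],(0,0),fx=.6,fy=.6)
a=np.vstack([a,np.zeros((120,390,3),np.uint8)]); a[240:360,:84]=c
cv2.imwrite("pics/c10.png",np.hstack([a,b]))
```

```text
[279.4, 173.2] [316.3, 155.9] P [0.5757, 0.1752, 0.0811] miss 0.0002 tray xy [0.0436 0.0003]
[325.9, 182.8] [337.8, 181.1] P [0.5479, 0.0291, 0.0798] miss 0.0007 tray xy [ 0.0015 -0.1423]
[234.0, 190.0] [278.9, 144.0] P [0.5193, 0.3135, 0.0795] miss 0.002 tray xy [0.0013 0.1435]
[280.4, 199.8] [297.1, 166.8] P [0.4913, 0.1679, 0.0804] miss 0.0021 tray xy [-0.0411  0.0014]
{'clock': 58.025, 'tool_pos': [0.4572, -0.2874, 0.1951], 'orientation': [0.0002, -0.0511, 0.9987, -0.0001], 'wrist_force': [-0.3836, 0.4482, 0.144], 'opening': 0.4283, 'finger_force': 0.0}
```

View pics/c10.png

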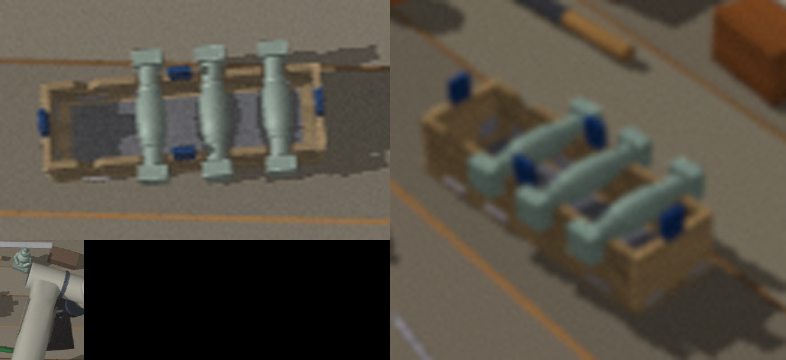

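All three balusters lie level across the tray, in notches 2, 1 and 0. The four tabs measure at their upright places (about ±43 mm and ±143 mm) and the figure is untouched.

```bash
python3 -c "
from plant import ticket
print(ticket.close_job())"
```

```text
the job is handed in; nothing more can be done
None
```

The job is handed in: all four tray panels stand upright, the three balusters that were on the mat rest level in opposite notches, and the figure and the yellow look-alike were left alone.

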